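Stack a drying frame from the roller lane onto the tilted lower frame

TASK

Clear the black mould half off the rollers and lay it flat, grooves up, on a free spot of the bench. Then roll the loaded drying frame along the rollers, out from under the little shelf, until it sits against the two red end stops, and only then lift it off by its blue bar. Stack it on the tilted lower frame with all four corner posts fully home in the corner sockets (either way round will do), let go, and leave the jars, bottle, tin and brush where they stand.

Things in the scene. Friction and masses are not known exactly. Their poses are not given: they have to be found in the camera images.
- tray_bar (a point): Centre of the blue lifting bar of the loose wooden drying frame (0.35 to 0.7 kg), in the frame's axes (x along its 160 mm length, z up; +x points up the lane, away from the end stops). The bar runs along y: 96 long, 16 wide (x), 18 high, on uprights at y = +-43 (76 clear between). Nothing within 50 mm of it in x rises higher than 40 mm below this point.
- tray_deck (a point): Centre of the underside of the drying frame's deck, 64 mm below tray_bar, frame axes. Deck 160 (x) by 150 (y) by 8. Four round metal posts, 14 diameter, tapered feet, hang 45 mm below it at x = +-65, y = +-60. Above it: corner blocks to 28 mm, end walls to 45 mm, dark cigars to 24 mm at |y| 22 to 64, |x| < 50; the strip |y| < 22 is bare deck.
- tray_pull (a point): On the frame's end wall nearest the end stops (frame x = -70 mm), at y = 0, 11 mm below the wall's top and 34 mm above the deck's underside: a place to pinch and pull. Wall 10 mm thick in x, 92 mm wide. Frame axes.
- lane: Fixed roller lane; origin on the table, x along the lane away from the end stops. Free rollers, tops at z = 75 mm, in a bed 96 mm wide that passes between the frame's posts (5 mm play each side); the deck rides on them. Two red end stops at y = +-50 (22 wide, x -133 to -121, to z = 106) meet the deck's front edge; open between them. Lane and shelf stand within x -135 to 230, y +-115.
- lane_stop (a point): Where tray_bar lies when the frame stands on the rollers against the end stops (lane axes; lane x = -40, z = 139 mm).
- lane_shelf (a point): Middle of the near lower edge of the wooden shelf over the lane (lane x = 110, z = 172 mm; lane axes), 24 mm above the top of the blue bar. The shelf covers lane x = 110 to 230, y = +-115, with stock on it up to z = 240 mm. The frame starts with its centre at lane x = 65 to 100, partly under it; the tray_pull wall is in the open.
- dock (a point): Centre of the upper face of the lower frame's deck (180 x by 160 y), on a stand. z is its normal, tilted 24 to 38 degrees, roughly towards the robot; y is level, x points up the slope. With the posts fully home, tray_bar is at x 0, y 0 (+-2), z 113 mm from here and tray_deck at z 49, the drying frame's x along dock x or opposite. Between the socket blocks nothing rises above 20 mm.
- socket (a point): Mouth centre of one of the lower frame's four square sockets (dock x = 65, y = 60, z = 24 mm; all at x = +-65, y = +-60; dock axes). 18 by 18 mm, 20 deep, in blocks 32 mm square: 2 mm play all round a post. The posts stand on the socket floors when home. Seen from above the stand lies within 130 mm in x and 110 in y of dock; its green cheeks (y = +-94) reach 147 mm above the table.
- rack (a joint): Tilt of the lower frame on its stand, rad: 0 level, grows as the far edge rises (0.42 to 0.66 here). Clamped stiffly: it does not give under 25 N.
- paste_jar_mid (a point): Half-way up an amber glass jar, diameter 52, height 72 mm, standing between lane and stand. Leave it.
- bottle_mid (a point): Half-way up a green glass bottle, diameter 56, height 150 mm. Leave it.
- tin_mid (a point): Half-way up a tin, diameter 72, height 90 mm. Leave it.
- pot_mid (a point): Half-way up a white pot with red lid, diameter 60, height 85 mm. Leave it.
- mould_mid (a point): Middle of a black plastic mould half (0.2 to 0.33 kg), 120 (x) by 48 (y) by 30 mm (z), grooved on top along x. It lies across the rollers between the drying frame and the end stops, its underside at z = 75 mm; grasp it across its 48 mm width. Lying flat on the table this point is at z = 15 mm. Own axes, z up out of the grooves.
- brush_mid (a point): Middle of a brush lying on the table beyond the bottle, 170 mm long. Leave it.

How it is judged:
By the outcome, as a careful person would: the job done as asked, in the order asked, and still so for the second after the job is handed in, with the robot touching nothing.
It also fails if it takes over 64 s, if anything falls off the work surface, if the arm or the gripper's body presses on something with over 40 N, if the wrist force passes 120 N, or if a joint passes its speed limit or range.

ROBOT

A 6-joint arm with a two-finger parallel gripper is mounted at the origin on the work surface. World frame = base frame: x ahead of the robot, y to its left, z up, the work surface at z = 0. Lengths are in m, angles in rad, forces in N, time in s.
With the tool pointing down it reaches from about 0.3 to 0.875 m from the base axis. Payload 6.4 kg.
Tool frame: the origin (TCP) lies midway between the tips of the shut fingers; the grasp point (between the pads) lies 19 mm behind it; z points along the fingers, y is the direction in which the jaws open and shut (so a half turn about z gives the same grasp; the last joint's range is limited). The gripper opens to 85 mm and grips with 20 to 120 N. Pads are 22 mm wide; open, the fingers measure 114 mm over their backs; the gripper's body (76 mm by 85 mm) begins 54 mm behind the grasp point. The pads swing forward as they close: fully open they stand 13 mm farther back than shut.
Start: joints at [0.963, 0.181, 1.607, -0, 1.354, -0.206], TCP at [0.225, 0.529, 0.231] pointing down, gripper open.
Joint ranges: [-2.99, 2.99], [-0.89, 2.07], [0.3, 2.58], [-1.14, 4.28], [0, 2.63], [-3.12, 3.12]. Speed limits (rad/s): [2.57, 2.57, 3.01, 3.14, 3.14, 3.14].

INTERFACE

Orientations are given as a unit quaternion [w, x, y, z].
In Python, from bench import get_obs, camera, hand_in gives the robot as it stands.
- The arm moves only by the tool drive_tool, never from a script. Its argument "deltas" is a list of rows, each a list of 2 entries, a list of its own where there are three numbers: the shift along the world's x, y, z in m, then the turn about the world's z in rad. A call has 1 to 10 rows; each row shifts and turns the pose as measured when the row begins; what a row does not reach is not made up. A row lasts 1/10 s, in which the tool goes at most 50 mm and 8.59 degrees, less where a joint would pass 70% of its speed; a pose out of reach is approached as far as the arm can. A call is refused whole if a number of a shift passes 0.05 or a number of a turn 0.15, either way. A call with a gripper value outside its range is refused whole. "gripper" is the opening, from 0 (shut) to 1 (fully open), set as the call begins (left out, the last holds). The fingers move at their own pace and stop on an object; the grip force is fixed at half the most. Time passes only in rows, so rows that do not move let the fingers close. It gives the time, the measured TCP pose, the force and the opening at its end, in the units of the state.
- get_obs(): the state, without advancing time (a new reading comes with each control period).
- camera(name): name is "scene" or "top" or "wrist"; returns a dict with "frame" (400x640x3 uint8, red, green, blue), "fx", "fy", "cx", "cy" (pixels), "eye" and "attitude" of the camera in the world. Camera axes: x right, y down, z forward; pixel columns grow to the right and rows downward; lengths in m; the calibration is good to about 2 mm. A picture is of the moment at which its call begins. There is no depth.
- hand_in(): hands the job in, once; it reports no verdict.
The state is a dict: "time_s": time; "q": joint angles; "dq": joint speeds; "joint_efforts": joint torques, N m; "eef_pos": TCP position; "eef_rot": TCP orientation; "wrist_force": force on the tool from outside, world axes, zero at the start; "torque": the same for the moment, N m; "opening": opening from 0.0 (shut) to 1.0 (fully open).
Only numpy, scipy, OpenCV 4.12 (cv2) and the standard library are available. Lean on these libraries where they do the work, as an engineer would, in place of code of your own. Each camera call takes 0.05 s, during which the arm holds its last target.

## Working session

There is one attempt and no reset: what is moved stays moved. The work goes in short steps, Python scripts to look and compute and a tool call to move; the robot and the scene stay as the last step left them, time stands still between calls to the robot, and variables do not carry over. Pictures are saved under pics/ and viewed, and the job is handed in when it is done.

Besides the shell and the picture viewer there is one more tool, called after "Request:" by a JSON object that holds its "api" and its "payload". drive_tool: Moves the arm, as the interface text tells. Its arguments: {"type":"object","properties":{"deltas":{"type":"array","items":{"type":"array"}},"gripper":{"type":"number"}},"required":["deltas"]}

```bash
mkdir -p pics; ls; cat > h.py <<'E'
import numpy as np, cv2
from bench import get_obs, camera, hand_in
from scipy.spatial.transform import Rotation as R
def shot(cam,fn):
    c=camera(cam); cv2.imwrite('pics/'+fn,c['frame'][:,:,::-1]); np.save('pics/'+fn+'.npy',c,allow_pickle=True); return c
E
python3 - <<'E'
from h import *
for n in ['scene','top','wrist']:
    c=shot(n,n+'0.png'); print(n,c['fx'],c['fy'],c['cx'],c['cy'],c['eye'],c['attitude'])
print(get_obs())
E
```

```text
pics
scene 394.55418165716287 394.55418165716287 316.3384459603231 204.80461032230667 [ 0.94096125 -0.50776626  0.84898743] [-0.34832855  0.87531919  0.31273708 -0.12115718]
top 376.9025692163646 376.9025692163646 319.4090800623078 192.8024087592617 [0.36019379 0.04183514 1.04081892] [ 0.05594199 -0.70258271  0.70487367 -0.08000706]
wrist 311.73517102091824 311.73517102091824 324.25249074214156 197.7343943141766 [0.14848767 0.56274387 0.37313611] [0.13787747 0.82255587 0.54433129 0.08997271]
{'time_s': 0.15, 'q': array([ 9.62658396e-01,  1.81411634e-01,  1.60771128e+00, -1.99476022e-05,
        1.35380279e+00, -2.06305184e-01]), 'dq': array([ 0.00063223, -0.00281542, -0.00374627,  0.00186645, -0.00018533,
       -0.00063796]), 'joint_efforts': array([ 1.32331665e-03, -4.45269370e+01, -3.51688170e+01, -2.97742308e-04,
        5.96718077e-03, -1.26574710e-05]), 'eef_pos': array([0.22464773, 0.52887081, 0.23060031]), 'eef_rot': array([-2.55042007e-04,  1.99565199e-01,  9.79884323e-01, -6.15877894e-04]), 'wrist_force': array([ 0.87161583, -0.83196669,  0.32294154]), 'torque': array([-0.00147472,  0.00975888, -0.00707643]), 'opening': 0.9993018355967701}
```

View pics/scene0.png

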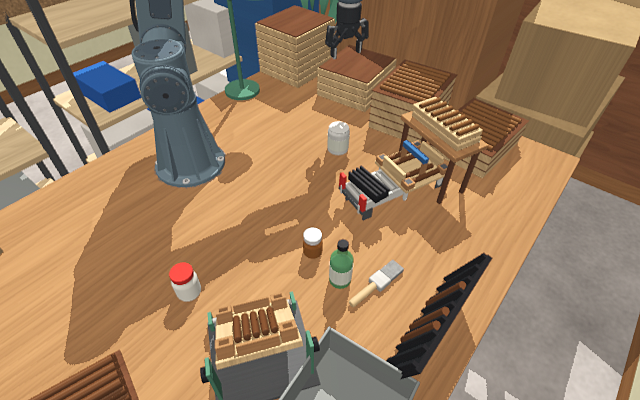

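View pics/top0.png

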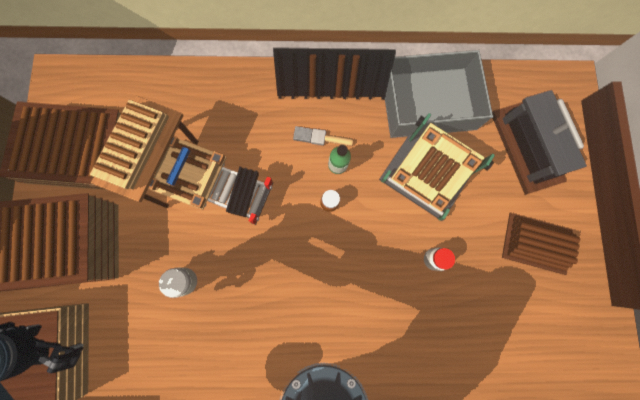

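View pics/wrist0.png

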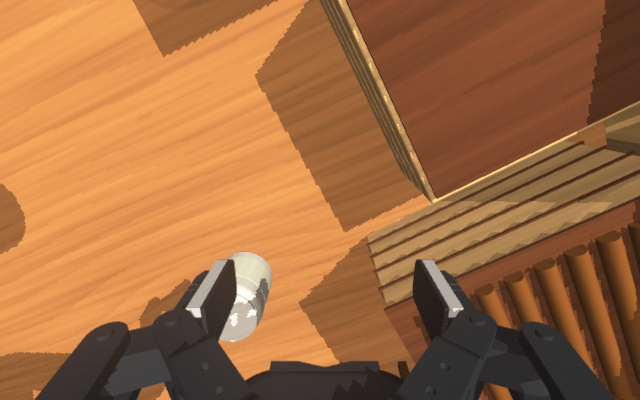

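```bash
cat >> h.py <<'E'
def load(fn): return np.load('pics/'+fn+'.npy',allow_pickle=True).item()
def cR(c): 
    w,x,y,z=c['attitude']; return R.from_quat([x,y,z,w]).as_matrix()
def ray(c,u,v):
    return cR(c)@np.array([(u-c['cx'])/c['fx'],(v-c['cy'])/c['fy'],1.0])
def atz(c,u,v,z):
    d=ray(c,u,v); return c['eye']+d*(z-c['eye'][2])/d[2]
def proj(c,P):
    p=(np.atleast_2d(P)-c['eye'])@cR(c); return np.c_[c['fx']*p[:,0]/p[:,2]+c['cx'],c['fy']*p[:,1]/p[:,2]+c['cy']]
def crop(fn,x0,y0,x1,y1,s,out):
    im=cv2.imread('pics/'+fn)[y0:y1,x0:x1]; cv2.imwrite('pics/'+out,cv2.resize(im,None,fx=s,fy=s,interpolation=cv2.INTER_CUBIC))
E
python3 - <<'E'
from h import *
c=load('top0.png')
for n,u,v,z in [('base',323,400,0),('mould',242,191,.105),('bar',178,166,.139),('stopL',267,182,.106),('stopR',253,217,.106),('dock',437,168,.12),('jar',331,199,.072),('botl',341,152,.15),('pot',443,259,.085),('tin',178,275,.09)]:
    p=atz(c,u,v,z); print(n,p.round(3),np.hypot(*p[:2]).round(3))
crop('top0.png',90,80,290,230,4,'t_lane.png')
crop('top0.png',370,105,510,225,5,'t_dock.png')
crop('scene0.png',190,270,340,400,5,'s_dock.png')
crop('scene0.png',320,90,500,225,4,'s_lane.png')
E
```

```text
base [ 0.026 -0.     0.   ] 0.026
mould [0.547 0.204 0.105] 0.584
bar [0.603 0.355 0.139] 0.7
stopL [0.57  0.142 0.106] 0.588
stopR [0.481 0.175 0.106] 0.512
dock [ 0.604 -0.291  0.12 ] 0.671
jar [ 0.533 -0.022  0.072] 0.533
botl [ 0.636 -0.043  0.15 ] 0.638
pot [ 0.376 -0.303  0.085] 0.483
tin [0.342 0.355 0.09 ] 0.492
```

View pics/t_lane.png

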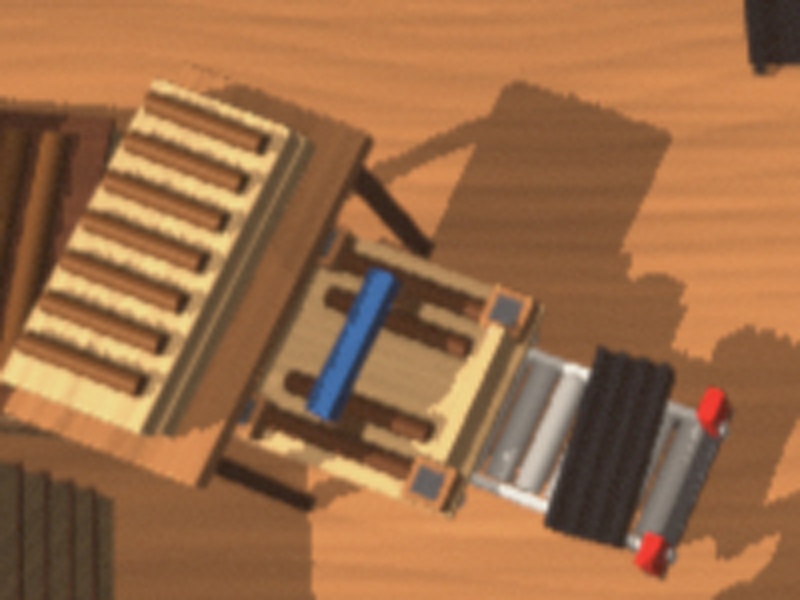

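View pics/t_dock.png

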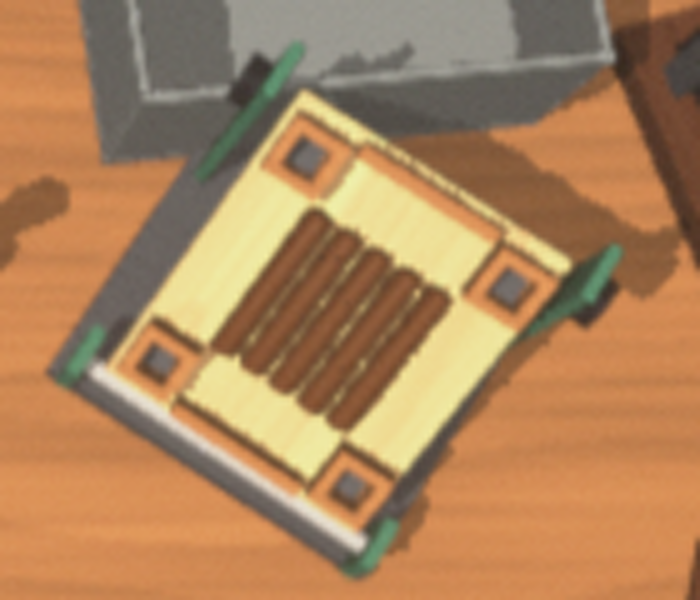

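View pics/s_dock.png

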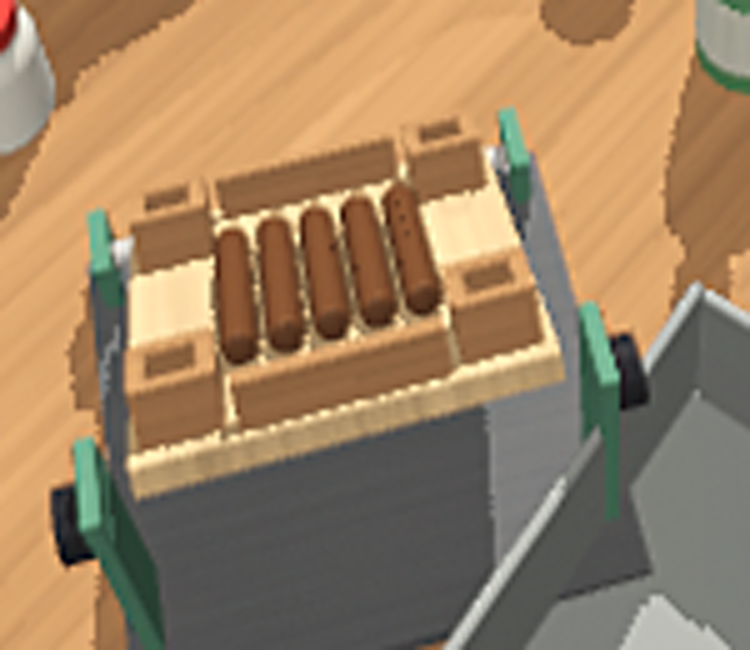

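View pics/s_lane.png

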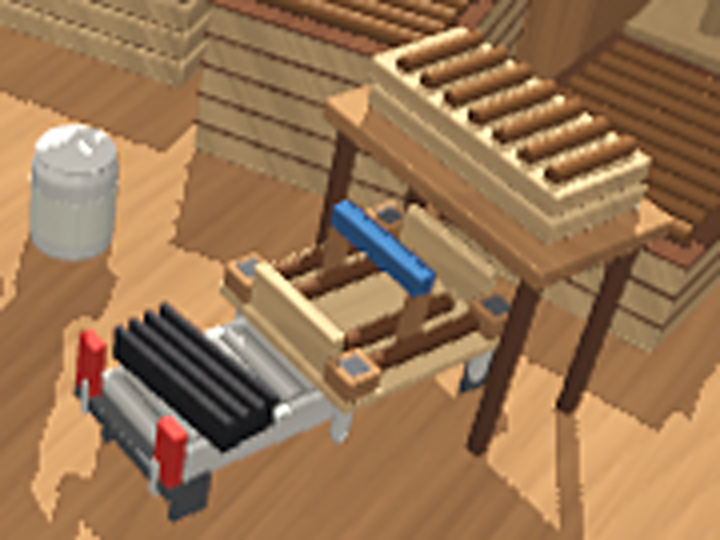

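```bash
cat > dock.py <<'E'
from h import *
from scipy.optimize import least_squares
T=load('top0.png');S=load('scene0.png')
def un(p,x0,y0,s): return [( (a+.5)/s-.5+x0,(b+.5)/s-.5+y0) for a,b in p]
P=np.array([[65,60,24],[65,-60,24],[-65,60,24],[-65,-60,24]])/1e3
ut=np.array(un([(305,157),(512,288),(160,360),(350,490)],370,105,5))
us=np.array(un([(487,275),(168,358),(440,132),(168,197)],190,270,5))
def M(p):
    x,y,z,yaw,t=p
    return R.from_euler('ZY',[yaw,-t]).as_matrix(),np.array([x,y,z])
def f(p):
    m,o=M(p); W=P@m.T+o
    return np.r_[(proj(T,W)-ut).ravel(),(proj(S,W)-us).ravel()]
r=least_squares(f,[.6,-.29,.12,-.6,.5]); print(r.x.round(4),r.fun.round(1)); np.save('dock.npy',r.x)
print(np.degrees(r.x[3:]))
# lane: stops tops at y=+-50,x=-121..-133 z=106 
ls=np.array(un([(715,403),(654,548)],90,80,4))
a=[atz(T,*q,.106) for q in ls]
print(a)
E
python3 dock.py
python3 - <<'E'
from h import *
T=load('top0.png');S=load('scene0.png')
def un(p,x0,y0,s): return ((p[0]+.5)/s-.5+x0,(p[1]+.5)/s-.5+y0)
t=lambda p:un(p,90,80,4)
s=lambda p:un(p,320,90,4)
def tri(a,b):
    A=[];B=[]
    for c,q in((T,a),(S,b)):
        d=ray(c,*q);d/=np.linalg.norm(d);m=np.eye(3)-np.outer(d,d);A.append(m);B.append(m@c['eye'])
    return np.linalg.solve(sum(A),sum(B))
# bar top ends
print('bar far/left end',tri(t((383,272)),s((428,275))), atz(T,*t((383,272)),.148))
print('bar near end', atz(T,*t((325,412)),.148),tri(t((325,412)),s((342,207))))
print('mould corners',[atz(T,*t(q),.105).round(4) for q in [(598,350),(672,372),(550,525),(625,545)]])
print('stops tri',tri(t((714,395)),s((172,422))),tri(t((652,543)),s((90,338))))
print('posts blocks',[atz(T,*t(q),.075+.028).round(4) for q in [(506,310),(430,482)]])
print('rail')
E
```

```text
[ 0.6131 -0.2968  0.0911 -0.6101  0.5906] [ 0.3 -0.3 -0.3  0.1 -0.5  0.1 -0.1 -0.4 -0.2  0.  -0.  -0.  -0.1 -0.1
 -0.4  0.2]
[-34.95577349  33.8379577 ]
[array([0.57455312, 0.13839801, 0.106     ]), array([0.48221623, 0.1743252 , 0.106     ])]
bar far/left end [0.6483706  0.33917981 0.14438294] [0.64669516 0.33753182 0.148     ]
bar near end [0.55911615 0.36653773 0.148     ] [0.56166079 0.36988202 0.14185662]
mould corners [array([0.6093, 0.2134, 0.105 ]), array([0.595 , 0.1661, 0.105 ]), array([0.4969, 0.2392, 0.105 ]), array([0.4843, 0.1924, 0.105 ])]
stops tri [0.57783963 0.13803903 0.11191461] [0.48439983 0.17471932 0.10663328]
posts blocks [array([0.6361, 0.2731, 0.103 ]), array([0.5244, 0.3151, 0.103 ])]
rail
```

Request:
{"api": "drive_tool", "payload": {"deltas": [[[0.032, -0.033, -0.005], 0.018], [[0.032, -0.033, -0.005], 0.018], [[0.032, -0.033, -0.005], 0.018], [[0.032, -0.033, -0.005], 0.018], [[0.032, -0.033, -0.005], 0.018], [[0.032, -0.033, -0.005], 0.018], [[0.032, -0.033, -0.005], 0.018], [[0.032, -0.033, -0.005], 0.018], [[0.032, -0.033, -0.005], 0.018], [[0.032, -0.033, -0.005], 0.018]], "gripper": 1.0}}

```text
time_s: 1.15
eef_pos: [0.5484, 0.189, 0.1777]
eef_rot: [-0.001, 0.101, 0.995, 0.0]
wrist_force: [0.7, 0.8, -0.0]
opening: 1.0
```

```bash
python3 - <<'E'
from h import *
c=shot('wrist','w1.png'); o=get_obs(); print(o['eef_pos'],o['eef_rot'],np.abs(o['dq']).max())
c=shot('top','t1.png')
crop('top0.png',150,130,290,230,1,'x.png')
E
```

```text
[0.55287175 0.18334173 0.17703769] [ 1.91762235e-04  1.02659513e-01  9.94715743e-01 -1.25615236e-03] 0.16517140332699706
```

View pics/w1.png

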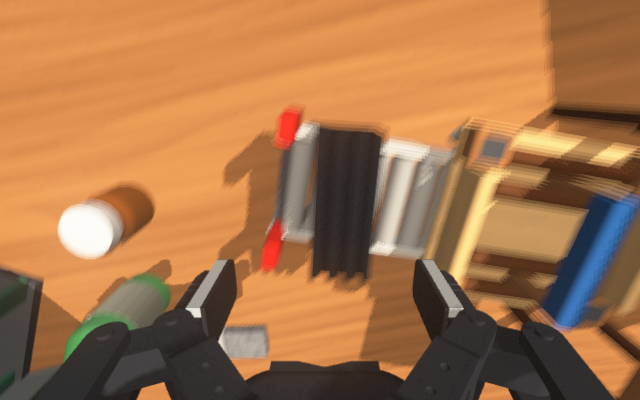

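```bash
python3 - <<'E'
from h import *
c=load('w1.png')
for q in [(319,127),(385,130),(312,275),(368,278)]: print(atz(c,*q,.105).round(4))
o=get_obs(); print(o['eef_pos'],o['time_s'])
E
```

```text
[0.4891 0.1986 0.105 ]
[0.5001 0.2422 0.105 ]
[0.6013 0.1692 0.105 ]
[0.613  0.2125 0.105 ]
[0.55052509 0.18598409 0.17710188] 1.25
```

Request:
{"api": "drive_tool", "payload": {"deltas": [[[-0.002, 0.012, -0.01], 0], [[0, 0.005, -0.03], 0], [[0, 0, -0.03], -0.01], [[0, 0, -0.015], 0], [[0, 0, 0], 0]]}}

```text
time_s: 1.75
eef_pos: [0.5444, 0.2087, 0.0868]
eef_rot: [-0.002, 0.109, 0.994, 0.0]
wrist_force: [0.1, 1.4, 0.3]
opening: 1.0
```

Request:
{"api": "drive_tool", "payload": {"deltas": [[[0.003, -0.004, -0.005], 0], [[0, 0, 0], 0]]}}

```text
time_s: 1.95
eef_pos: [0.546, 0.2069, 0.0815]
eef_rot: [-0.003, 0.108, 0.994, 0.0]
wrist_force: [0.7, 0.2, -0.0]
opening: 0.999
```

```bash
python3 - <<'E'
from h import *
c=shot('wrist','w2.png'); o=get_obs(); print(o['eef_pos'],o['eef_rot'],o['time_s'])
E
```

```text
[0.54640251 0.20722539 0.08220175] [-2.10953596e-03  1.07593897e-01  9.94192607e-01  4.04921432e-04] 2.0
```

View pics/w2.png

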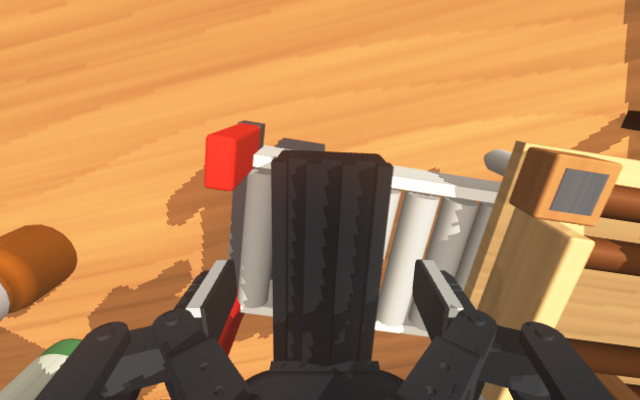

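Request:
{"api": "drive_tool", "payload": {"deltas": [[[0, 0, 0], 0], [[0, 0, 0], 0], [[0, 0, 0], 0], [[0, 0, 0], 0], [[0, 0, 0], 0]], "gripper": 0.0}}

```text
time_s: 2.5
eef_pos: [0.5486, 0.2077, 0.0857]
eef_rot: [0.001, 0.108, 0.994, 0.001]
wrist_force: [-0.3, 0.2, -2.9]
opening: 0.551
```

Request:
{"api": "drive_tool", "payload": {"deltas": [[[0, 0, 0.03], 0], [[0, 0, 0.04], 0], [[-0.025, -0.022, 0.01], 0], [[-0.03, -0.026, 0], 0], [[-0.03, -0.026, 0], 0], [[-0.03, -0.026, 0], 0], [[-0.03, -0.025, 0], 0], [[0, 0, -0.02], 0]]}}

```text
time_s: 3.3
eef_pos: [0.3986, 0.0785, 0.1478]
eef_rot: [0.002, 0.107, 0.994, 0.0]
wrist_force: [1.1, 0.5, -2.4]
opening: 0.55
```

```bash
python3 - <<'E'
from h import *
c=shot('scene','s3.png'); o=get_obs(); print(o['eef_pos'],o['eef_rot'],o['time_s'],o['opening'])
E
```

```text
[0.39703568 0.07928613 0.1438431 ] [-4.24491679e-04  1.07391477e-01  9.94216589e-01  5.14849589e-04] 3.35 0.5516207349455731
```

View pics/s3.png

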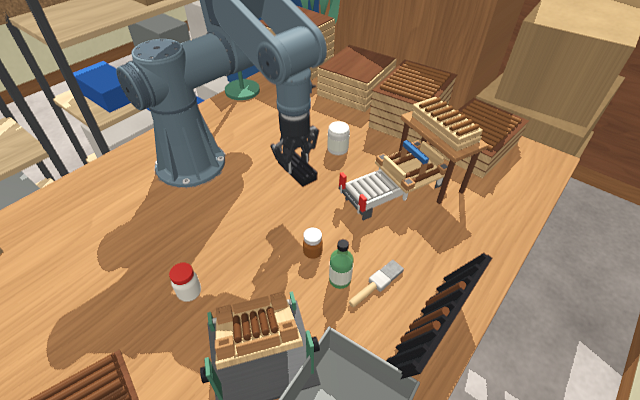

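Mould is held; lower it (from z 0.144 to about 0.011).

Request:
{"api": "drive_tool", "payload": {"deltas": [[[0, 0, -0.03], 0], [[0, 0, -0.035], 0], [[0, 0, -0.03], 0], [[0, 0, -0.015], 0], [[0, 0, -0.005], 0], [[0, 0, -0.003], 0]]}}

```text
time_s: 3.95
eef_pos: [0.3983, 0.0796, 0.0233]
eef_rot: [0.001, 0.108, 0.994, 0.001]
wrist_force: [-0.4, 1.0, -1.6]
opening: 0.546
```

Request:
{"api": "drive_tool", "payload": {"deltas": [[[0, 0, -0.005], 0], [[0, 0, -0.004], 0], [[0, 0, -0.003], 0], [[0, 0, -0.002], 0]]}}

```text
time_s: 4.35
eef_pos: [0.4009, 0.0796, 0.0105]
eef_rot: [0.003, 0.108, 0.994, 0.001]
wrist_force: [-0.6, -0.8, -2.3]
opening: 0.551
```

Request:
{"api": "drive_tool", "payload": {"deltas": [[[0, 0, -0.002], 0], [[0, 0, -0.002], 0], [[0, 0, 0], 0]]}}

```text
time_s: 4.65
eef_pos: [0.4016, 0.0796, 0.0109]
eef_rot: [0.002, 0.107, 0.994, 0.001]
wrist_force: [-0.4, 0.5, -2.2]
opening: 0.552
```

Request:
{"api": "drive_tool", "payload": {"deltas": [[[0, 0, -0.004], 0], [[0, 0, -0.004], 0]]}}

```text
time_s: 4.85
eef_pos: [0.4045, 0.0792, 0.0078]
eef_rot: [0.003, 0.108, 0.994, 0.0]
wrist_force: [-11.6, -5.1, 47.0]
opening: 0.549
```

Request:
{"api": "drive_tool", "payload": {"deltas": [[[0, 0, 0.001], 0], [[0, 0, 0], 0], [[0, 0, 0.005], 0], [[0, 0, 0.02], 0], [[0, 0, 0.04], 0], [[0, 0, 0.04], 0], [[0, 0, 0.04], 0]], "gripper": 1.0}}

```text
time_s: 5.55
eef_pos: [0.4004, 0.0793, 0.1544]
eef_rot: [-0.002, 0.108, 0.994, 0.0]
wrist_force: [0.5, 0.7, -0.0]
opening: 0.999
```

```bash
python3 - <<'E'
from h import *
c=shot('scene','s4.png');c=shot('wrist','w4.png'); o=get_obs(); print(o['eef_pos'],o['eef_rot'],o['time_s'],o['opening'],o['wrist_force'])
E
```

```text
[0.40507657 0.0790084  0.15867493] [4.35192913e-03 1.08031349e-01 9.94137899e-01 3.55240884e-04] 5.65 0.9996928760472445 [ 0.81705881 -0.34684017 -0.22988731]
```

View pics/w4.png

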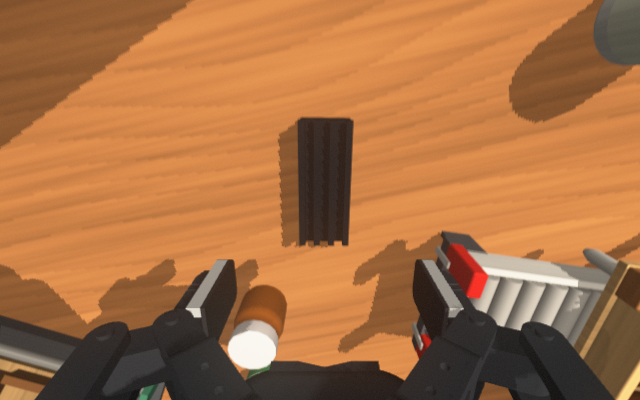

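View pics/s4.png

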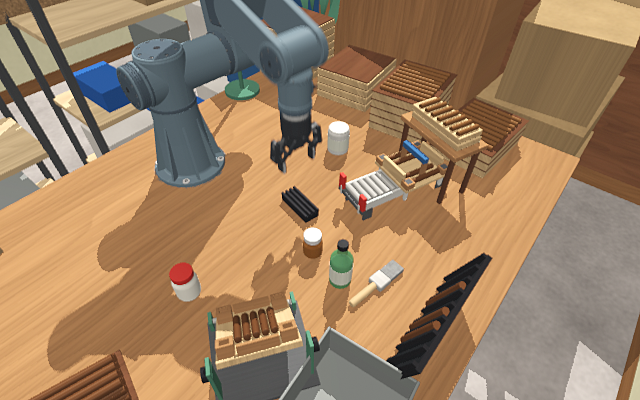

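Request:
{"api": "drive_tool", "payload": {"deltas": [[[0.028, 0.034, 0], -0.03], [[0.028, 0.034, 0], -0.03], [[0.028, 0.034, 0], -0.03], [[0.028, 0.034, 0], -0.03], [[0.028, 0.034, 0], -0.025], [[0.015, 0.02, 0], 0], [[0, 0, 0], 0]], "gripper": 0.5}}

```text
time_s: 6.35
eef_pos: [0.5639, 0.2761, 0.1537]
eef_rot: [0.004, 0.185, 0.983, -0.001]
wrist_force: [0.2, -0.4, -0.3]
opening: 0.496
```

```bash
python3 - <<'E'
from h import *
c=shot('wrist','w5.png'); o=get_obs(); print(o['eef_pos'],o['eef_rot'],o['time_s'],o['opening'],o['wrist_force'])
E
```

```text
[0.56279016 0.27489805 0.15329684] [ 0.00379842  0.18501545  0.98272743 -0.00128429] 6.4 0.5042626382478071 [-1.36384395 -0.02778597 -0.35861817]
```

View pics/w5.png

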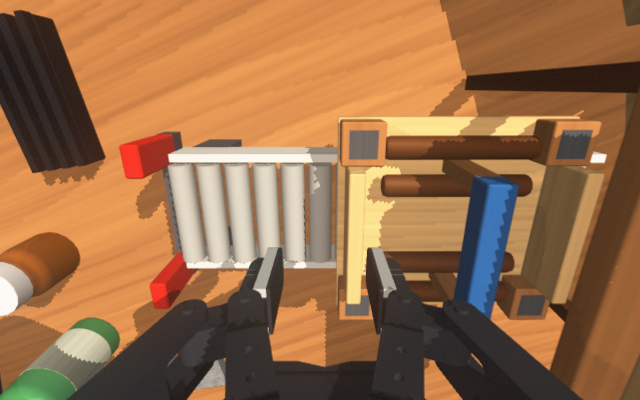

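```bash
python3 - <<'E'
from h import *
c=load('w5.png')
a=atz(c,355,167,.12);b=atz(c,354,304,.12);print(a,b,(a+b)/2)
print('stops',atz(c,150,155,.106),atz(c,168,282,.106)) 
print('post',atz(c,364,145,.103),atz(c,575,145,.103),atz(c,527,305,.103))
print('bar',atz(c,495,181,.148))
E
```

```text
[0.53234932 0.308647   0.12      ] [0.62213487 0.27625543 0.12      ] [0.57724209 0.29245122 0.12      ]
stops [0.48309089 0.19369705 0.106     ] [0.56695353 0.1564046  0.106     ]
post [0.52574619 0.31854308 0.103     ] [0.57315005 0.4400531  0.103     ] [0.68309143 0.39313791 0.103     ]
bar [0.5566303  0.37044522 0.148     ]
```

Request:
{"api": "drive_tool", "payload": {"deltas": [[[0.013, 0.014, -0.01], 0], [[0.002, 0.002, -0.015], 0], [[0, 0, -0.015], 0], [[0, 0, -0.01], 0], [[0, 0, -0.003], 0], [[0, 0, 0], 0]]}}

```text
time_s: 7.0
eef_pos: [0.5728, 0.2858, 0.0929]
eef_rot: [-0.0, 0.186, 0.983, -0.004]
wrist_force: [0.1, -1.2, -0.2]
opening: 0.5
```

```bash
python3 - <<'E'
from h import *
c=shot('wrist','w6.png'); o=get_obs(); print(o['eef_pos'],o['eef_rot'],o['time_s'],o['opening'],o['wrist_force'])
E
```

```text
[0.57290094 0.28585224 0.09322524] [ 8.06161505e-05  1.85955490e-01  9.82549862e-01 -4.03950904e-03] 7.05 0.5039163711314261 [-0.18773057  0.41374549 -0.4056506 ]
```

View pics/w6.png

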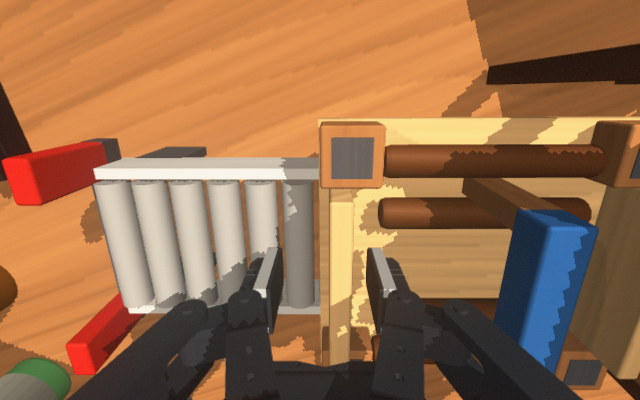

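Request:
{"api": "drive_tool", "payload": {"deltas": [[[0.001, 0.002, 0], 0], [[0, 0, 0], 0], [[0, 0, 0], 0], [[0, 0, 0], 0]], "gripper": 0.0}}

```text
time_s: 7.45
eef_pos: [0.5747, 0.2884, 0.0953]
eef_rot: [0.001, 0.186, 0.983, -0.003]
wrist_force: [-0.7, 0.2, -2.6]
opening: 0.105
```

Request:
{"api": "drive_tool", "payload": {"deltas": [[[-0.003, -0.007, -0.002], 0], [[-0.006, -0.016, 0], 0], [[-0.007, -0.018, 0], 0], [[-0.007, -0.018, 0], 0], [[-0.007, -0.018, 0], 0], [[-0.005, -0.013, 0], 0], [[-0.003, -0.007, 0], 0]]}}

```text
time_s: 8.15
eef_pos: [0.5359, 0.1892, 0.095]
eef_rot: [0.003, 0.185, 0.983, -0.001]
wrist_force: [-0.0, 0.9, -3.2]
opening: 0.102
```

```bash
python3 - <<'E'
from h import *
c=shot('wrist','w7.png');c=shot('scene','s7.png'); o=get_obs(); print(o['eef_pos'],o['eef_rot'],o['time_s'],o['opening'],o['wrist_force'])
crop('s7.png' ,280,90,500,225,3,'s7c.png')
E
```

```text
[0.53599549 0.18932734 0.09499887] [ 0.00320681  0.18508166  0.9827166  -0.00160741] 8.25 0.10303802803997528 [ 0.22367812  0.04822837 -2.65374017]
```

View pics/w7.png

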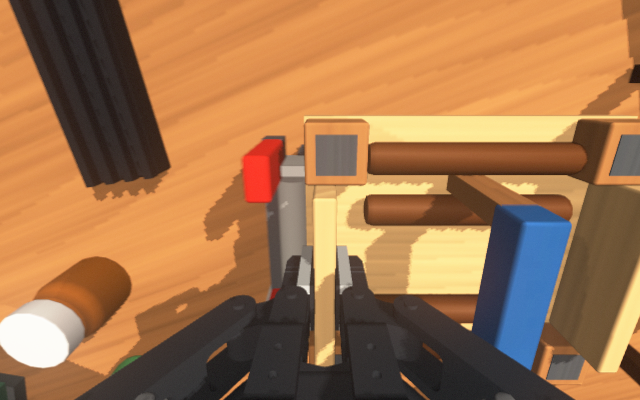

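View pics/s7c.png

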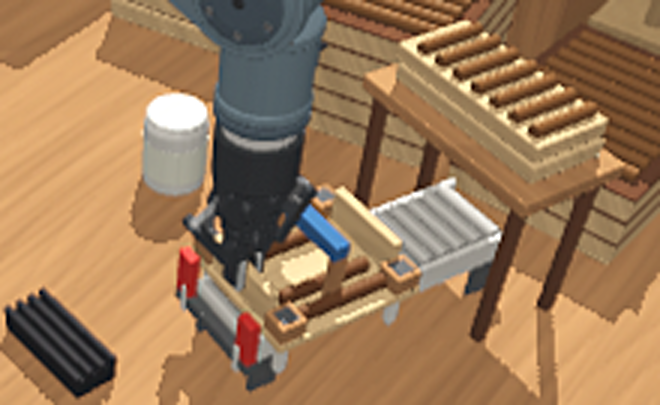

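Request:
{"api": "drive_tool", "payload": {"deltas": [[[-0.002, -0.005, -0.002], 0], [[-0.002, -0.006, -0.001], 0], [[-0.002, -0.005, 0], 0], [[-0.001, -0.003, 0], 0], [[-0.001, -0.003, 0], 0]]}}

```text
time_s: 8.75
eef_pos: [0.5311, 0.1763, 0.0952]
eef_rot: [0.006, 0.185, 0.983, 0.007]
wrist_force: [4.6, 13.2, -5.5]
opening: 0.103
```

Request:
{"api": "drive_tool", "payload": {"deltas": [[[0, 0, -0.002], 0], [[0, 0, -0.001], 0]]}}

```text
time_s: 8.95
eef_pos: [0.5321, 0.1784, 0.0949]
eef_rot: [0.007, 0.184, 0.983, 0.008]
wrist_force: [-4.2, 0.5, 7.2]
opening: 0.107
```

Request:
{"api": "drive_tool", "payload": {"deltas": [[[0, 0, 0], 0], [[0, 0, 0], 0], [[0, 0, 0], 0], [[0, 0, 0.02], 0], [[0, 0, 0.03], 0], [[0, 0, 0.03], 0], [[0, 0, 0.02], 0]], "gripper": 0.4}}

```text
time_s: 9.65
eef_pos: [0.5296, 0.1784, 0.193]
eef_rot: [0.003, 0.183, 0.983, 0.006]
wrist_force: [0.0, 0.1, 0.3]
opening: 0.401
```

```bash
python3 - <<'E'
from h import *
c=shot('wrist','w8.png');c=shot('scene','s8.png'); o=get_obs(); print(o['eef_pos'],o['eef_rot'],o['time_s'],o['opening'],o['wrist_force'])
crop('s8.png' ,280,90,500,225,3,'s8c.png')
E
```

```text
[0.53118676 0.17862019 0.19458612] [0.0055059  0.18333866 0.98300823 0.00717147] 9.75 0.4014117264904019 [ 0.19409196  0.56737182 -0.83731069]
```

View pics/w8.png

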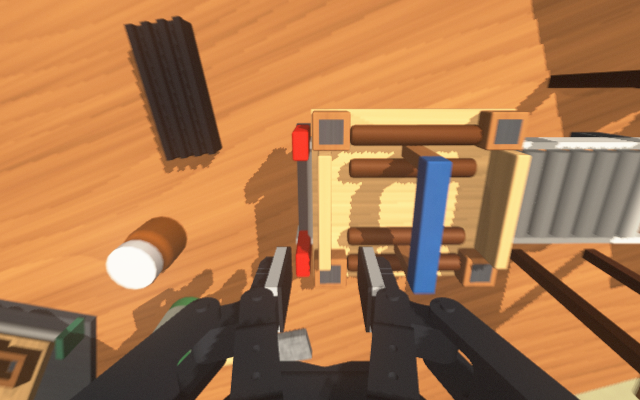

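View pics/s8c.png

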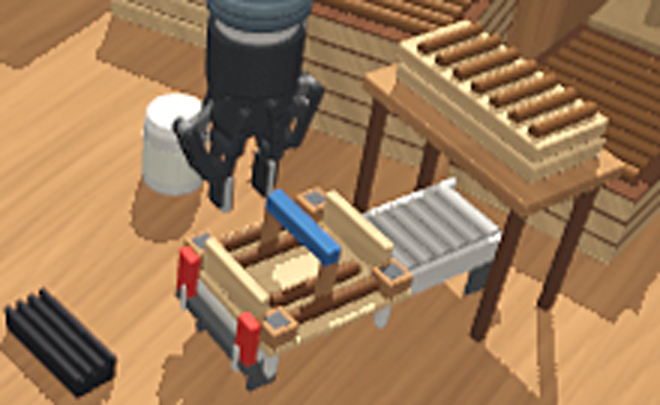

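```bash
crop(){ :; }; python3 - <<'E'
from h import *
crop('w8.png',280,90,540,310,3,'w8c.png')
c=load('w8.png')
a=atz(c,435,158,.148);b=atz(c,424,292,.148);print(a,b,(a+b)/2)
o=get_obs();print(o['q'])
E
```

```text
[0.51360701 0.25918381 0.148     ] [0.60548619 0.22741981 0.148     ] [0.5595466  0.24330181 0.148     ]
[ 0.10644313  0.17246614  1.69391408  0.01111327  1.26056744 -1.09888988]
```

View pics/w8c.png

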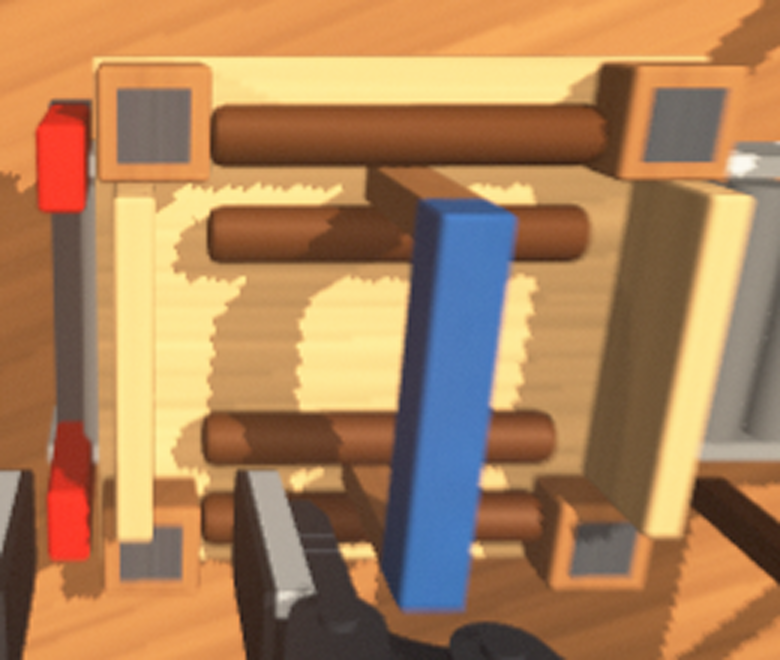

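Request:
{"api": "drive_tool", "payload": {"deltas": [[[0.009, 0.021, 0], 0], [[0.009, 0.022, 0], 0], [[0.008, 0.02, 0], 0], [[0, 0, -0.02], 0], [[0, 0, -0.02], 0], [[0, 0, -0.012], 0], [[0, 0, 0], 0]], "gripper": 0.55}}

```text
time_s: 10.45
eef_pos: [0.5558, 0.2428, 0.1333]
eef_rot: [0.003, 0.184, 0.983, 0.006]
wrist_force: [-0.8, -0.0, 0.2]
opening: 0.547
```

```bash
python3 - <<'E'
from h import *
c=shot('wrist','w9.png'); o=get_obs(); print(o['eef_pos'],o['eef_rot'],o['time_s'],o['opening'],o['wrist_force'])
E
```

```text
[0.55625377 0.24284868 0.13418655] [0.00339714 0.18410146 0.98288325 0.00596857] 10.5 0.5502482710842783 [-0.17474645 -0.66835873 -0.38887894]
```

View pics/w9.png

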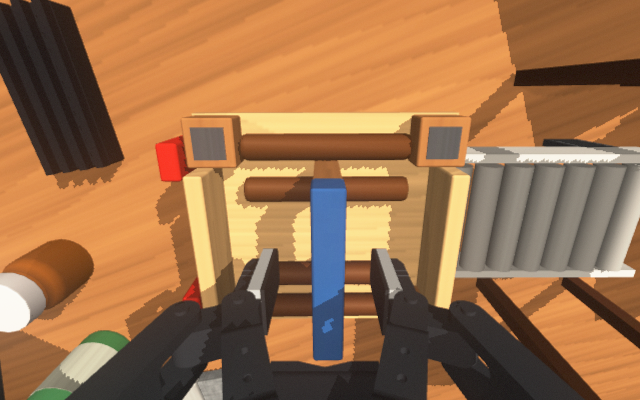

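Request:
{"api": "drive_tool", "payload": {"deltas": [[[0, 0, -0.01], 0], [[0, 0, -0.006], 0], [[0, 0, 0], 0]]}}

```text
time_s: 10.8
eef_pos: [0.5574, 0.2426, 0.1185]
eef_rot: [0.005, 0.184, 0.983, 0.006]
wrist_force: [0.6, 0.0, 0.3]
opening: 0.55
```

Request:
{"api": "drive_tool", "payload": {"deltas": [[[0, 0, 0], 0], [[0, 0, 0], 0], [[0, 0, 0], 0], [[0, 0, 0], 0]], "gripper": 0.0}}

```text
time_s: 11.2
eef_pos: [0.558, 0.2425, 0.1197]
eef_rot: [0.005, 0.184, 0.983, 0.007]
wrist_force: [-0.6, 0.5, -2.7]
opening: 0.179
```

Request:
{"api": "drive_tool", "payload": {"deltas": [[[-0.001, -0.002, -0.001], 0], [[-0.001, -0.003, -0.001], 0], [[-0.001, -0.003, 0], 0]]}}

```text
time_s: 11.5
eef_pos: [0.5576, 0.2405, 0.1214]
eef_rot: [0.008, 0.185, 0.983, 0.013]
wrist_force: [1.8, 9.1, -1.9]
opening: 0.179
```

Request:
{"api": "drive_tool", "payload": {"deltas": [[[0.001, 0.001, 0.015], 0], [[0, 0, 0.03], 0], [[0, 0, 0.04], 0], [[0, 0, 0.04], 0], [[0, 0, 0.04], 0], [[0, -0.01, 0.03], 0], [[0, 0, 0], 0]]}}

```text
time_s: 12.2
eef_pos: [0.5521, 0.2303, 0.3187]
eef_rot: [0.003, 0.185, 0.983, 0.011]
wrist_force: [1.0, 0.5, -3.2]
opening: 0.174
```

```bash
python3 - <<'E'
from h import *
c=shot('scene','s10.png'); o=get_obs(); print(o['eef_pos'],o['eef_rot'],o['time_s'],o['opening'],o['wrist_force'],o['q'])
d=np.load('dock.npy'); m=R.from_euler('ZY',[d[3],-d[4]]).as_matrix(); print(m)
for z in (113,143,173): print(z,d[:3]+m@[0,0,z/1e3])
print('tcp home',d[:3]+m@[0,0,.113-.019])
E
```

```text
[0.55109568 0.2307113  0.31591057] [0.00106018 0.18461647 0.98275229 0.01065719] 12.25 0.18032240534599447 [-0.23829023  0.27976548 -4.47032461] [ 0.18760187  0.16442975  1.45606172  0.01910703  1.51136326 -1.01285178]
[[ 6.80768135e-01  5.72943964e-01 -4.56387951e-01]
 [-4.75896279e-01  8.19594543e-01  3.19041560e-01]
 [ 5.56846010e-01  2.77555756e-17  8.30615748e-01]]
113 [ 0.56149915 -0.26078781  0.18498094]
143 [ 0.54780751 -0.25121657  0.20989941]
173 [ 0.53411587 -0.24164532  0.23481788]
tcp home [ 0.57017052 -0.2668496   0.16919924]
```

View pics/s10.png

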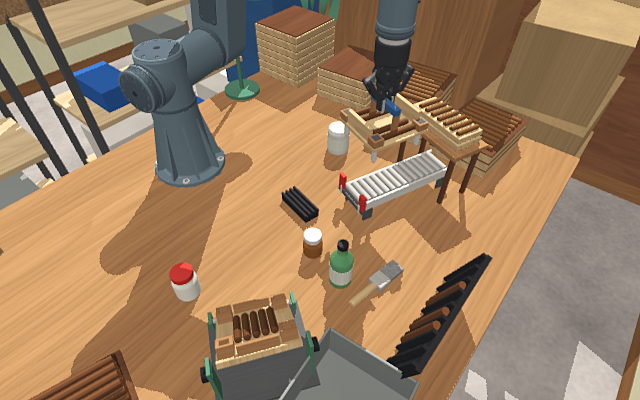

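Request:
{"api": "drive_tool", "payload": {"deltas": [[[0.002, -0.03, 0.002], -0.13], [[0.002, -0.036, 0.002], -0.14], [[0.002, -0.036, 0.002], -0.14], [[0, -0.036, 0.002], -0.14], [[0, -0.036, 0.002], -0.14], [[0, -0.036, 0.002], -0.14], [[0, -0.036, 0], -0.14], [[0, -0.036, 0], -0.14], [[0, -0.036, 0], -0.14], [[0, -0.036, 0], -0.14]]}}

```text
time_s: 13.25
eef_pos: [0.5427, -0.126, 0.2942]
eef_rot: [-0.015, 0.786, 0.619, 0.007]
wrist_force: [0.1, 0.4, -4.5]
opening: 0.177
```

```bash
python3 - <<'E'
from h import *
o=get_obs(); print(o['eef_pos'],o['eef_rot'],o['time_s'],o['opening'],o['wrist_force'],o['q'])
w,x,y,z=o['eef_rot'];m=R.from_quat([x,y,z,w]).as_matrix();print(m,np.degrees(np.arctan2(m[1,1],m[0,1])))
E
```

```text
[ 0.5426973  -0.12600574  0.29416726] [-0.01533909  0.78556796  0.61855102  0.00650574] 13.25 0.17666336459332915 [ 0.09809159  0.35467883 -4.48653288] [-0.45586048  0.10591941  1.56451317  0.0250892   1.4932064  -0.22129788]
[[ 0.23470462  0.97202731 -0.00875462]
 [ 0.97162814 -0.2343187   0.03214806]
 [ 0.02919742 -0.01605154 -0.99944478]] -13.553245070360372
```

Request:
{"api": "drive_tool", "payload": {"deltas": [[[0.003, -0.035, 0.012], -0.11], [[0.003, -0.035, 0.012], -0.11], [[0.002, -0.035, 0.012], -0.1], [[0, -0.015, 0.005], -0.03], [[0, 0, 0], 0]]}}

```text
time_s: 13.75
eef_pos: [0.5443, -0.2511, 0.3171]
eef_rot: [-0.026, 0.887, 0.461, 0.004]
wrist_force: [-0.5, 0.7, -4.0]
opening: 0.173
```

```bash
cat >> h.py <<'E'
def st():
    o=get_obs(); w,x,y,z=o['eef_rot'];m=R.from_quat([x,y,z,w]).as_matrix()
    d=np.load('dock.npy'); M=R.from_euler('ZY',[d[3],-d[4]]).as_matrix()
    print('t',round(o['time_s'],2),'pos',o['eef_pos'].round(4),'q',o['q'].round(3),'op',o['opening'].round(3),'F',o['wrist_force'].round(1),'tq',o['torque'].round(2))
    print(' toolz',m[:,2].round(3),'yaw_y',np.degrees(np.arctan2(m[1,1],m[0,1])).round(1),'tilt',np.degrees(np.arccos(-m[2,2])).round(1),'az',np.degrees(np.arctan2(m[1,2],m[0,2])).round(0))
    print(' tcp in dock mm',((o['eef_pos']-d[:3])@M*1e3).round(1),'tool z in dock',(m[:,2]@M).round(3))
    return o,m
E
python3 -c "
from h import *
st()"
```

```text
Traceback (most recent call last):
  File "h.py", line 20, in st
    print('t',round(o['time_s'],2),'pos',o['eef_pos'].round(4),'q',o['q'].round(3),'op',o['opening'].round(3),'F',o['wrist_force'].round(1),'tq',o['torque'].round(2))
                                                                                        ^^^^^^^^^^^^^^^^^^
AttributeError: 'float' object has no attribute 'round'
```

```bash
sed -i "s/o\['opening'\].round(3)/round(o['opening'],3)/" h.py
python3 -c "
from h import *
st()
shot('wrist','w11.png')"
```

```text
t 13.75 pos [ 0.5443 -0.2511  0.3171] q [-0.646  0.206  1.407  0.03   1.574 -0.035] op 0.173 F [-0.5  0.7 -4. ] tq [-0.02 -0.07 -0.02]
 toolz [-0.018  0.05  -0.999] yaw_y -35.0 tilt 3.1 az 109.0
 tcp in dock mm [ 57.3  -1.9 233.7] tool z in dock [-0.592  0.031 -0.805]
```

View pics/w11.png

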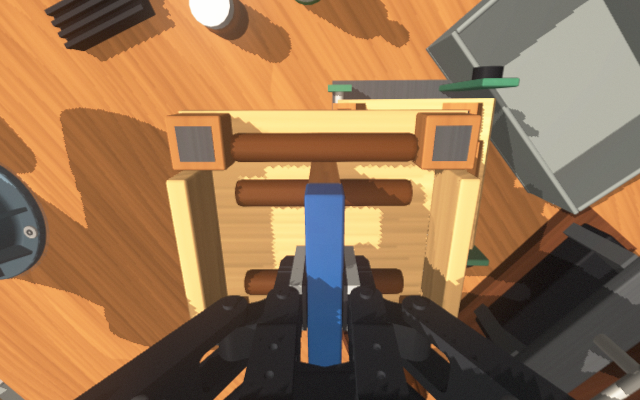

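Request:
{"api": "drive_tool", "payload": {"deltas": [[[0.04, -0.029, 0.005], 0], [[0.04, -0.029, 0.005], 0], [[0.04, -0.029, 0.005], 0], [[0.04, -0.029, 0.005], 0], [[0.04, -0.029, 0.005], 0], [[0.04, -0.029, 0.005], 0], [[0.04, -0.029, 0.005], 0]]}}

```text
time_s: 14.5
eef_pos: [0.7747, -0.4061, 0.3066]
eef_rot: [-0.032, 0.882, 0.471, 0.007]
wrist_force: [0.6, -1.0, -2.8]
opening: 0.175
```

```bash
python3 -c "
from h import *
st()"
```

```text
t 14.5 pos [ 0.7747 -0.4061  0.3066] q [-0.633  0.979  0.298  0.043  1.915 -0.029] op 0.175 F [ 0.6 -1.  -2.8] tq [-0.14  0.03  0.04]
 toolz [-0.017  0.062 -0.998] yaw_y -33.8 tilt 3.7 az 105.0
 tcp in dock mm [282.    3.1  70.4] tool z in dock [-0.597  0.041 -0.801]
```

Request:
{"api": "drive_tool", "payload": {"deltas": [[[-0.025, 0.017, 0.005], 0], [[-0.035, 0.024, 0], 0], [[-0.035, 0.024, 0], -0.01], [[-0.035, 0.024, -0.005], -0.01], [[-0.033, 0.022, -0.005], 0], [[-0.01, 0.006, -0.005], 0], [[0, 0, 0], 0]]}}

```text
time_s: 15.2
eef_pos: [0.5938, -0.272, 0.2586]
eef_rot: [-0.048, 0.883, 0.467, 0.001]
wrist_force: [0.8, 1.0, -4.4]
opening: 0.179
```

```bash
python3 -c "
from h import *
st()
shot('scene','s12.png');shot('top','t12.png');shot('wrist','w12.png')
crop('s12.png',150,210,350,400,4,'s12c.png')
crop('t12.png',350,90,530,250,4,'t12c.png')
"
```

```text
t 15.2 pos [ 0.5938 -0.272   0.2586] q [-0.633  0.387  1.297  0.044  1.543 -0.039] op 0.179 F [ 0.8  1.  -4.4] tq [-0.08 -0.08 -0.02]
 toolz [-0.043  0.086 -0.995] yaw_y -34.1 tilt 5.5 az 116.0
 tcp in dock mm [ 68.3   9.3 155.9] tool z in dock [-0.624  0.046 -0.78 ]
```

View pics/s12c.png

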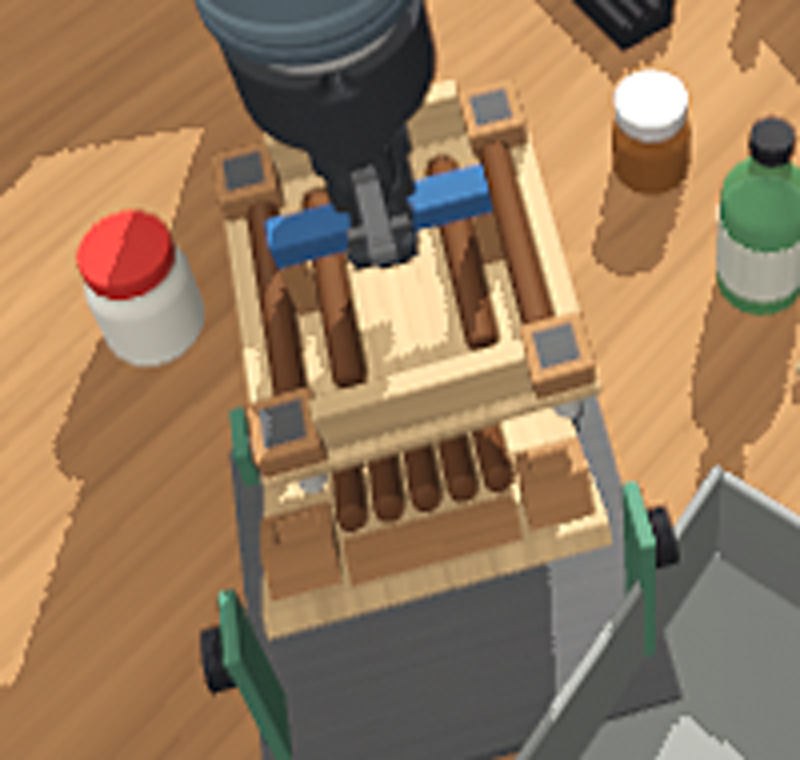

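View pics/t12c.png

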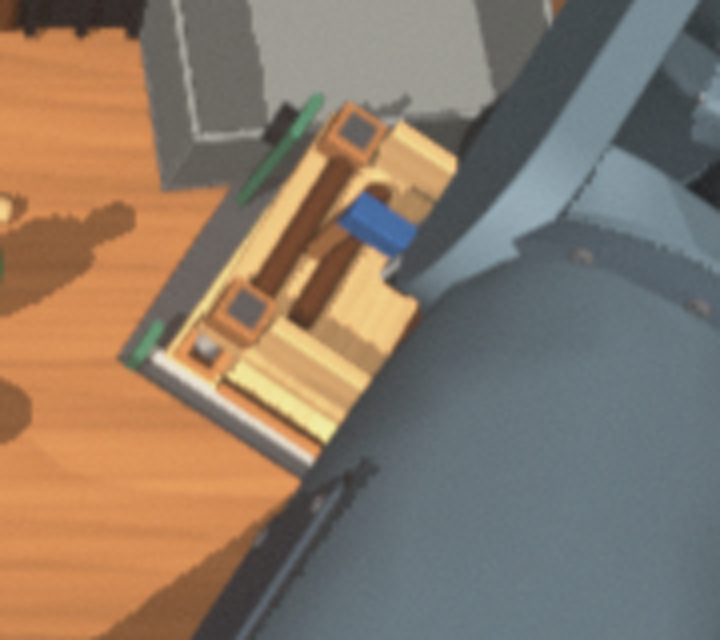

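View pics/w12.png

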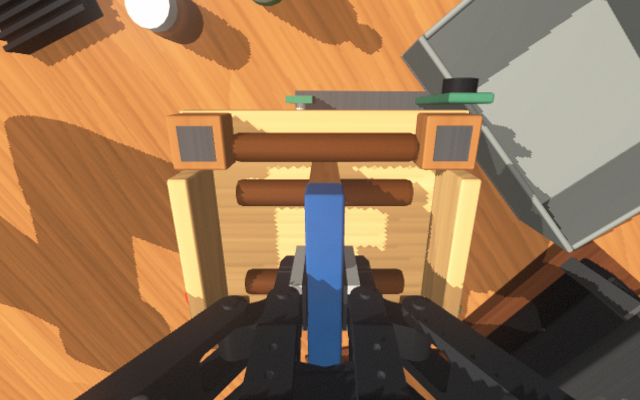

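```bash
cat >> h.py <<'E'
from scipy.optimize import least_squares
B=np.array([[65,60,-36],[65,-60,-36],[-65,60,-36],[-65,-60,-36]])/1e3 # post tops rel. bar: ++,+-,-+,--
def un(p,x0,y0,s): return ((p[0]+.5)/s-.5+x0,(p[1]+.5)/s-.5+y0)
def fitframe(obs):
    """obs: list of (cam,idx or 3-vector rel. bar,(u,v))"""
    P=np.array([B[i] if np.isscalar(i) else i for _,i,_ in obs])
    def f(p):
        W=P@R.from_euler('ZYX',p[3:]).as_matrix().T+p[:3]
        return np.concatenate([proj(c,w)[0]-np.array(q) for (c,_,q),w in zip(obs,W)])
    d=np.load('dock.npy')
    r=least_squares(f,[.58,-.27,.24,d[3],-.2,0],loss='soft_l1')
    m=R.from_euler('ZYX',r.x[3:]).as_matrix(); M=R.from_euler('ZY',[d[3],-d[4]]).as_matrix()
    print('bar',r.x[:3].round(4),'yaw,noseup,roll deg',(np.degrees(r.x[3:])*[1,-1,1]).round(2)); print('res',r.fun.round(1))
    tips=np.array([[65,60,-109],[65,-60,-109],[-65,60,-109],[-65,-60,-109]])/1e3
    W=tips@m.T+r.x[:3]
    print('tips in dock mm\n',((W-d[:3])@M*1e3).round(1)); print('bar in dock',((r.x[:3]-d[:3])@M*1e3).round(1))
    return r.x
E
python3 - <<'E'
from h import *
S=load('s12.png');T=load('t12.png');W=load('w12.png')
s=lambda p:un(p,150,210,4)
t=lambda p:un(p,350,90,4)
ob=[(S,3,s((245,171))),(S,2,s((491,106))),(S,0,s((557,343))),(S,1,s((286,423))),(T,0,t((360,130))),(T,2,t((246,305)))]
fitframe(ob)
fitframe(ob+[(W,2,(196,143)),(W,0,(454,143))])
E
```

```text
bar [ 0.5946 -0.2764  0.2762] yaw,noseup,roll deg [-34.18  -4.66   4.39]
res [ 0.1  0.1  0.1 -0.3 -0.1  0.1 -0.6  0.1 -0.6 -0.4 -0.   0.1]
tips in dock mm
 [[ 66.   75.1  47.3]
 [ 61.7 -44.5  39.2]
 [-35.7  73.4 128.2]
 [-40.1 -46.3 120.1]]
bar in dock [ 80.7   6.2 168.7]
bar [ 0.596  -0.2762  0.2788] yaw,noseup,roll deg [-34.04  -3.98   4.15]
res [ 0.3  0.1  0.5 -0.4  0.6 -0.3 -0.2 -0.1 -0.1 -1.6  0.2 -0.7  0.3  0.2
 -0.4  0.2]
tips in dock mm
 [[ 69.6  75.8  48.6]
 [ 65.8 -43.9  40.7]
 [-33.1  73.7 128.3]
 [-36.9 -46.  120.4]]
bar in dock [ 83.1   7.1 170.3]
```

Request:
{"api": "drive_tool", "payload": {"deltas": [[[-0.001, -0.009, 0], -0.015], [[-0.001, -0.008, 0], 0], [[0, -0.003, -0.003], 0], [[0, 0, -0.005], 0], [[0, 0, 0], 0]]}}

```text
time_s: 15.85
eef_pos: [0.5971, -0.2999, 0.252]
eef_rot: [-0.044, 0.887, 0.459, 0.003]
wrist_force: [-0.3, 0.8, -2.9]
opening: 0.176
```

```bash
python3 -c "
from h import *
st()
shot('scene','s13.png')
crop('s13.png',150,210,350,400,4,'s13c.png')
"
```

```text
t 15.85 pos [ 0.5971 -0.2999  0.252 ] q [-0.664  0.42   1.266  0.043  1.534 -0.052] op 0.176 F [-0.3  0.8 -2.9] tq [0.06 0.05 0.01]
 toolz [-0.035  0.082 -0.996] yaw_y -35.1 tilt 5.1 az 113.0
 tcp in dock mm [ 80.1 -11.6 139.9] tool z in dock [-0.617  0.047 -0.785]
```

View pics/s13c.png

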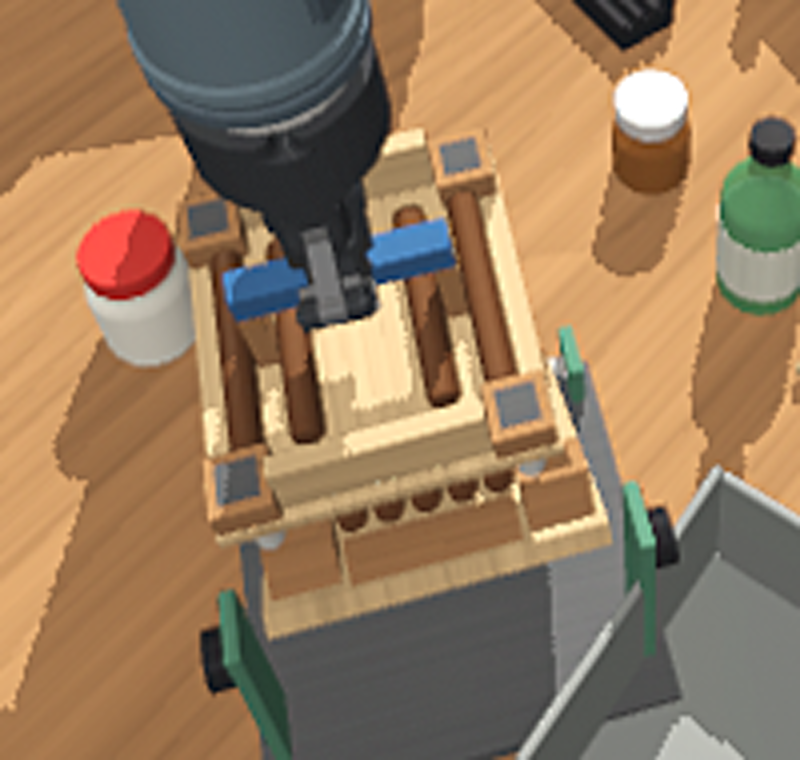

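```bash
python3 - <<'E'
from h import *
S=load('s13.png');s=lambda p:un(p,150,210,4)
fitframe([(S,3,s((209,218))),(S,2,s((460,156))),(S,0,s((517,404))),(S,1,s((241,480)))])
E
```

```text
bar [ 0.5951 -0.3013  0.262 ] yaw,noseup,roll deg [-34.98  -5.62   3.08]
res [ 0.1 -0.  -0.2 -0.   0.1  0.  -0.1 -0. ]
tips in dock mm
 [[ 68.1  51.8  25.8]
 [ 63.9 -68.   20.9]
 [-32.3  51.8 108.4]
 [-36.4 -68.  103.5]]
bar in dock [ 85.  -14.  148.7]
```

```bash
cat >> h.py <<'E'
def fitf(obs,bar=None,sig=.002,rot0=None,verbose=True):
    P=np.array([B[i] if np.isscalar(i) else i for _,i,_ in obs]); d=np.load('dock.npy')
    def f(p):
        W=P@R.from_euler('ZYX',p[3:]).as_matrix().T+p[:3]
        e=[(proj(c,w)[0]-np.array(q))/.4 for (c,_,q),w in zip(obs,W)]
        if bar is not None: e.append((p[:3]-bar)/sig)
        return np.concatenate(e)
    r=least_squares(f,[*(bar if bar is not None else [.58,-.27,.24]),d[3],-.2,0])
    m=R.from_euler('ZYX',r.x[3:]).as_matrix(); M=R.from_euler('ZY',[d[3],-d[4]]).as_matrix()
    print('bar',r.x[:3].round(4),'yaw,noseup,roll deg',(np.degrees(r.x[3:])*[1,-1,1]).round(2)); print('res',r.fun.round(1))
    tips=np.array([[65,60,-109],[65,-60,-109],[-65,60,-109],[-65,-60,-109]])/1e3
    print('tips in dock mm\n',((tips@m.T+r.x[:3]-d[:3])@M*1e3).round(1)); print('bar in dock',((r.x[:3]-d[:3])@M*1e3).round(1))
    return r.x
def bartcp(o=None):
    o=o or get_obs(); w,x,y,z=o['eef_rot']; return o['eef_pos']-.019*R.from_quat([x,y,z,w]).as_matrix()[:,2]
E
python3 - <<'E'
from h import *
S=load('s13.png');s=lambda p:un(p,150,210,4)
print(bartcp())
fitf([(S,3,s((209,218))),(S,2,s((460,156))),(S,0,s((517,404))),(S,1,s((241,480)))],bartcp())
E
```

```text
[ 0.59776117 -0.30148099  0.27119035]
bar [ 0.598  -0.3029  0.2685] yaw,noseup,roll deg [-34.99  -4.49   3.06]
res [-0.2  0.1  0.4 -0.4  1.3 -0.4 -1.3  0.2  0.1 -0.7 -1.3]
tips in dock mm
 [[ 76.9  52.1  29.1]
 [ 72.9 -67.7  24.1]
 [-25.1  52.2 109.7]
 [-29.1 -67.6 104.8]]
bar in dock [ 91.4 -13.6 152.3]
```

Request:
{"api": "drive_tool", "payload": {"deltas": [[[-0.003, 0.008, 0.003], 0], [[-0.001, 0.004, 0], 0], [[0, 0, 0], 0], [[0, 0, 0], 0]]}}

```text
time_s: 16.3
eef_pos: [0.5927, -0.286, 0.2553]
eef_rot: [-0.045, 0.887, 0.46, 0.003]
wrist_force: [-0.0, 0.9, -5.1]
opening: 0.178
```

```bash
python3 -c "
from h import *
st()
shot('scene','s14.png')
crop('s14.png',150,210,350,400,4,'s14c.png')
"
```

```text
t 16.3 pos [ 0.5927 -0.286   0.2553] q [-0.651  0.395  1.293  0.044  1.532 -0.04 ] op 0.178 F [-0.   0.9 -5.1] tq [-0.12 -0.    0.01]
 toolz [-0.035  0.082 -0.996] yaw_y -35.1 tilt 5.1 az 113.0
 tcp in dock mm [ 72.4  -2.8 149.1] tool z in dock [-0.618  0.047 -0.785]
```

View pics/s14c.png

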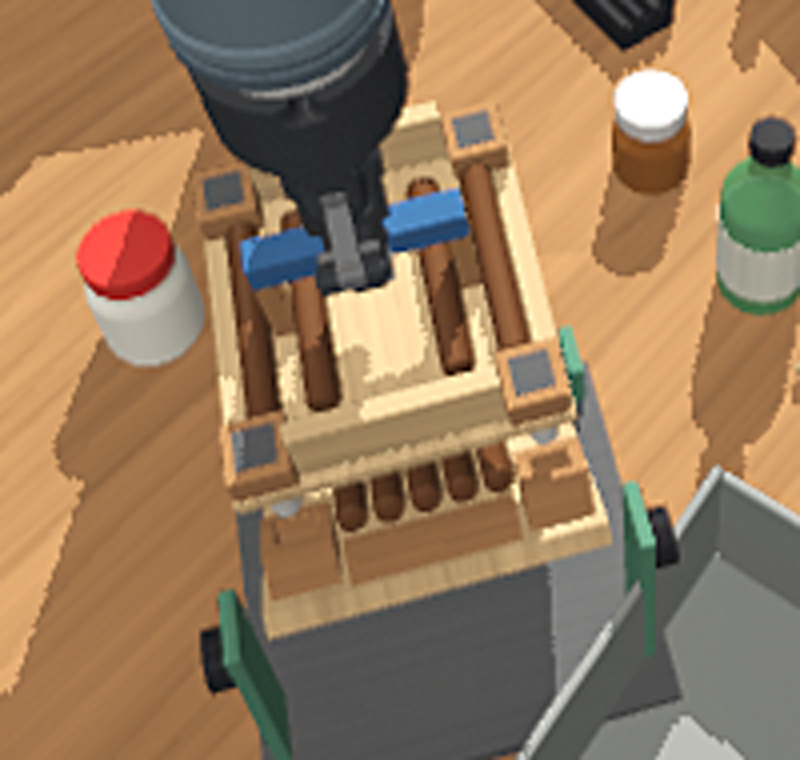

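```bash
python3 - <<'E'
from h import *
S=load('s14.png');s=lambda p:un(p,150,210,4)
tip=lambda sx,sy:np.array([65*sx,60*sy,-106])/1e3
o=[(S,3,s((228,190))),(S,2,s((473,129))),(S,0,s((532,371))),(S,1,s((258,445)))]
fitf(o,bartcp())
E
```

```text
bar [ 0.5932 -0.2886  0.2717] yaw,noseup,roll deg [-35.25  -4.1    3.58]
res [-1.   0.2  1.4 -0.4  0.8 -0.5 -0.9  0.3 -0.1 -0.5 -1.3]
tips in dock mm
 [[ 70.1  61.8  38.7]
 [ 65.  -58.   33.1]
 [-32.4  62.5 118.6]
 [-37.6 -57.3 113.1]]
bar in dock [ 83.1  -4.6 161.7]
```

Request:
{"api": "drive_tool", "payload": {"deltas": [[[0.003, -0.002, -0.005], 0], [[0.002, -0.001, -0.004], 0], [[0, 0, -0.003], 0], [[0, 0, 0], 0]]}}

```text
time_s: 16.75
eef_pos: [0.5978, -0.2892, 0.2426]
eef_rot: [-0.045, 0.887, 0.46, 0.003]
wrist_force: [-2.3, 1.0, -3.0]
opening: 0.18
```

```bash
python3 -c "
from h import *
st()
shot('scene','s15.png')
crop('s15.png',150,210,350,400,4,'s15c.png')
"
```

```text
t 16.75 pos [ 0.5978 -0.2892  0.2426] q [-0.65   0.417  1.288  0.044  1.515 -0.04 ] op 0.18 F [-2.3  1.  -3. ] tq [-0.02  0.38 -0.16]
 toolz [-0.036  0.082 -0.996] yaw_y -35.1 tilt 5.2 az 114.0
 tcp in dock mm [ 70.3  -2.4 135.2] tool z in dock [-0.618  0.047 -0.784]
```

View pics/s15c.png

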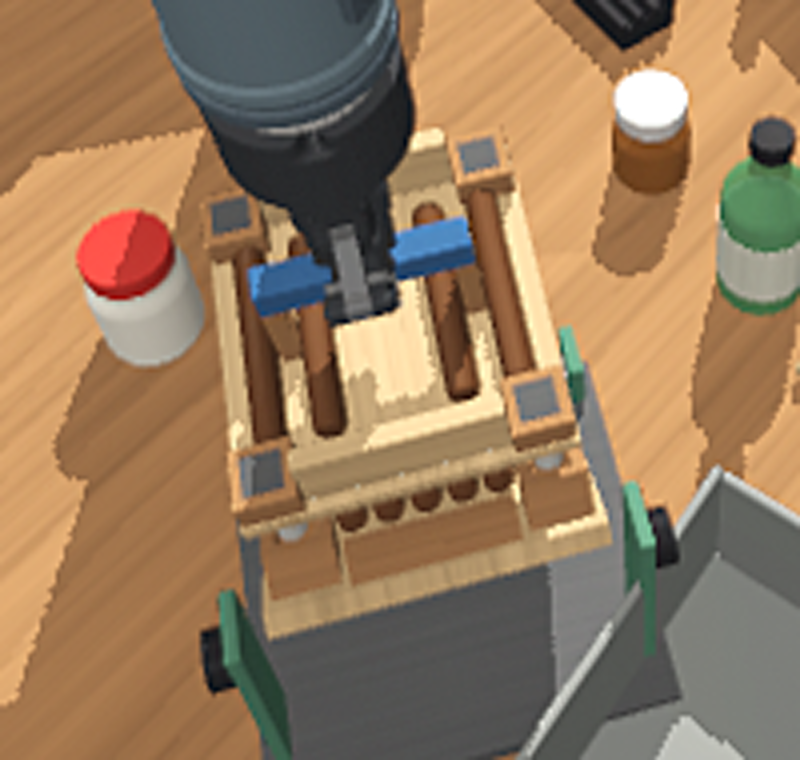

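Request:
{"api": "drive_tool", "payload": {"deltas": [[[-0.005, 0.005, -0.004], 0], [[-0.006, 0.005, -0.004], 0], [[-0.006, 0.005, -0.004], 0], [[0, 0, 0], 0]]}}

```text
time_s: 17.2
eef_pos: [0.5867, -0.2797, 0.2348]
eef_rot: [-0.032, 0.887, 0.46, 0.008]
wrist_force: [3.7, -2.7, -2.0]
opening: 0.174
```

```bash
python3 -c "
from h import *
st()
shot('scene','s16.png')
crop('s16.png',150,210,350,400,4,'s16c.png')
"
```

```text
t 17.2 pos [ 0.5867 -0.2797  0.2348] q [-0.648  0.371  1.364  0.043  1.456 -0.041] op 0.174 F [ 3.7 -2.7 -2. ] tq [-1.09 -1.06  0.21]
 toolz [-0.014  0.064 -0.998] yaw_y -35.1 tilt 3.8 az 102.0
 tcp in dock mm [ 54.   -1.1 136.8] tool z in dock [-0.596  0.044 -0.802]
```

View pics/s16c.png

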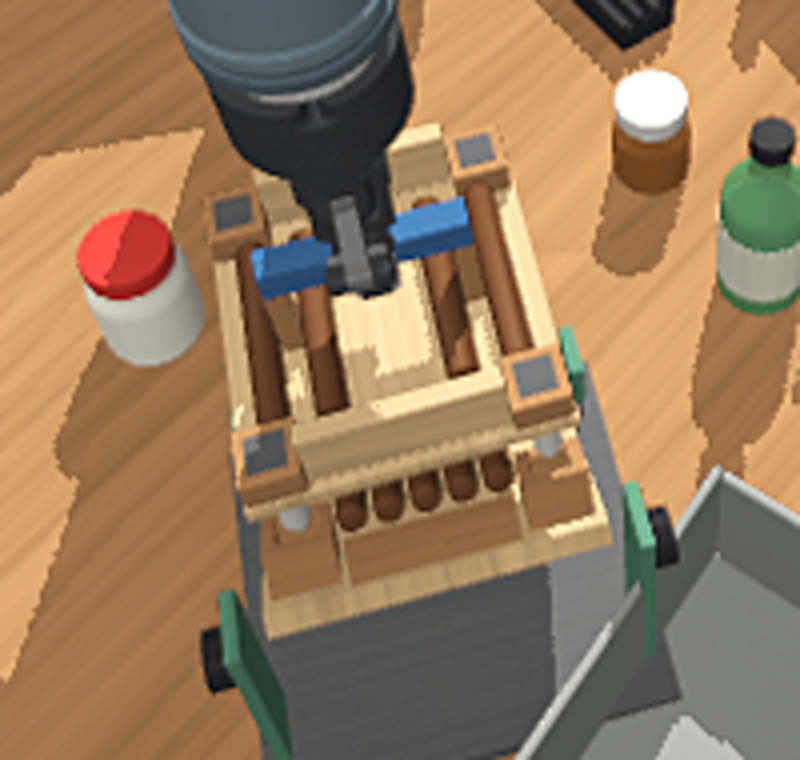

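```bash
python3 - <<'E'
from h import *
S=load('s16.png');s=lambda p:un(p,150,210,4)
fitf([(S,3,s((233,212))),(S,2,s((475,150))),(S,0,s((534,375))),(S,1,s((266,452)))],bartcp())
S=load('s15.png')
E
```

```text
bar [ 0.5874 -0.2833  0.2525] yaw,noseup,roll deg [-34.18   0.08   2.47]
res [-0.   0.   0.  -0.2  0.9 -0.1 -0.7 -0.2  0.1 -1.  -0.9]
tips in dock mm
 [[ 60.2  61.9  26.1]
 [ 58.7 -58.   20.9]
 [-47.9  60.2  98.3]
 [-49.4 -59.7  93.1]]
bar in dock [ 66.   -3.6 150.1]
```

Request:
{"api": "drive_tool", "payload": {"deltas": [[[-0.005, 0.005, -0.005], 0], [[-0.006, 0.005, -0.005], 0], [[-0.006, 0.005, -0.005], 0], [[-0.006, 0.004, -0.006], 0]]}}

```text
time_s: 17.65
eef_pos: [0.5707, -0.2662, 0.224]
eef_rot: [-0.016, 0.887, 0.461, 0.016]
wrist_force: [-1.2, 0.1, -4.9]
opening: 0.178
```

```bash
python3 -c "
from h import *
st()
shot('scene','s17.png')
crop('s17.png',150,210,350,400,4,'s17c.png')
"
```

```text
t 17.65 pos [ 0.5707 -0.2662  0.224 ] q [-0.646  0.312  1.463  0.043  1.383 -0.043] op 0.178 F [-1.2  0.1 -4.9] tq [-0.04  0.09 -0.  ]
 toolz [ 0.013  0.043 -0.999] yaw_y -35.0 tilt 2.6 az 74.0
 tcp in dock mm [ 30.5   0.8 139.5] tool z in dock [-0.568  0.043 -0.822]
```

View pics/s17c.png

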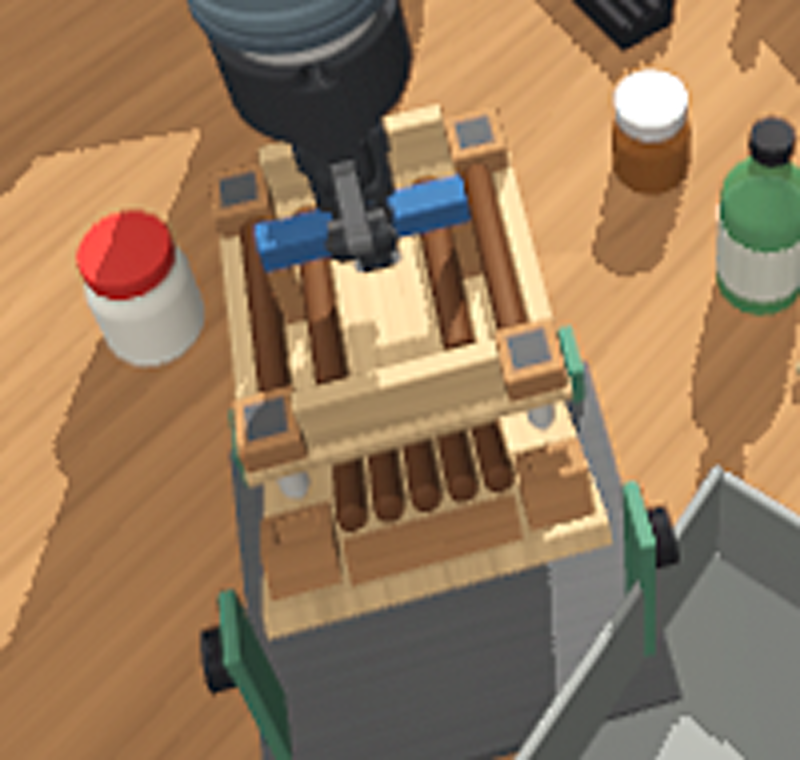

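```bash
python3 - <<'E'
from h import *
T=load('top0.png');S=load('scene0.png')
d=np.load('dock.npy'); M=R.from_euler('ZY',[d[3],-d[4]]).as_matrix()
for p in [(90,0,0),(100,60,0),(100,-60,0),(100,75,0),(170,75,0)]:
    w=d[:3]+M@(np.array(p)/1e3); w2=w.copy(); w2[2]=.1
    print(p,w.round(3),'top',proj(T,w)[0].round(0),'scene',proj(S,w)[0].round(0))
def tri(a,b):
    A=[];Bb=[]
    for c,q in((T,a),(S,b)):
        v=ray(c,*q);v/=np.linalg.norm(v);m=np.eye(3)-np.outer(v,v);A.append(m);Bb.append(m@c['eye'])
    return np.linalg.solve(sum(A),sum(Bb))
# bin rim near-left corner: scene (330,328); top near-left rim corner
crop('top0.png',375,40,505,150,6,'t_bin.png')
crop('scene0.png',260,300,440,400,4,'s_bin.png')
E
```

```text
(90, 0, 0) [ 0.674 -0.34   0.141] top [457. 139.] scene [259. 351.]
(100, 60, 0) [ 0.716 -0.295  0.147] top [439. 123.] scene [292. 346.]
(100, -60, 0) [ 0.647 -0.394  0.147] top [480. 149.] scene [226. 364.]
(100, 75, 0) [ 0.724 -0.283  0.147] top [434. 120.] scene [300. 344.]
(170, 75, 0) [ 0.772 -0.316  0.186] top [452.  95.] scene [308. 366.]
```

View pics/t_bin.png

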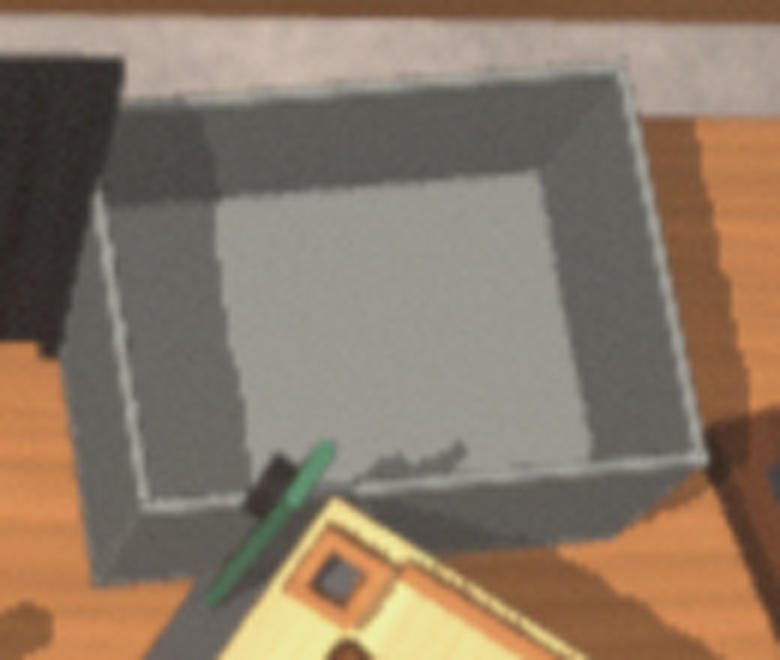

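View pics/s_bin.png

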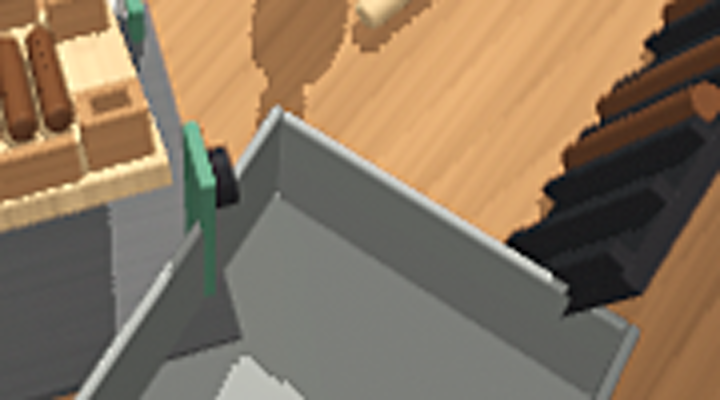

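```bash
python3 - <<'E'
from h import *
T=load('top0.png');S=load('scene0.png')
def tri(a,b):
    A=[];Bb=[]
    for c,q in((T,a),(S,b)):
        v=ray(c,*q);v/=np.linalg.norm(v);m=np.eye(3)-np.outer(v,v);A.append(m);Bb.append(m@c['eye'])
    return np.linalg.solve(sum(A),sum(Bb))
print(tri(un((147,505),375,40,6),un((280,110),260,300,4)))
print(tri(un((105,195),375,40,6),un((560,285),260,300,4)))
S=load('s17.png');s=lambda p:un(p,150,210,4)
fitf([(S,3,s((240,188))),(S,2,s((475,131))),(S,0,s((529,348))),(S,1,s((267,419)))],bartcp())
E
```

```text
[ 0.7323371  -0.2040303   0.09780802]
[ 0.88537876 -0.19077809  0.09562989]
bar [ 0.5704 -0.2689  0.2398] yaw,noseup,roll deg [-35.08  -0.12   2.59]
res [-0.   0.1  0.  -0.1  0.1 -0.   0.1 -0.6  0.6 -1.5 -0.8]
tips in dock mm
 [[ 35.1  63.2  27.4]
 [ 31.8 -56.7  23.1]
 [-72.7  63.5 100. ]
 [-76.  -56.4  95.7]]
bar in dock [ 40.4  -1.5 151.9]
```

Request:
{"api": "drive_tool", "payload": {"deltas": [[[0, 0, 0.02], 0], [[0, 0, 0.025], 0], [[0.015, -0.01, 0.005], 0], [[0.02, -0.014, 0], 0], [[0.018, -0.013, 0], 0], [[0.008, -0.006, 0], 0], [[0, 0, 0], 0], [[0, 0, 0], 0]]}}

```text
time_s: 18.5
eef_pos: [0.6236, -0.3021, 0.2614]
eef_rot: [-0.031, 0.887, 0.461, 0.009]
wrist_force: [-0.3, 0.7, -4.4]
opening: 0.175
```

```bash
python3 -c "
from h import *
st()
shot('scene','s18.png')
crop('s18.png',150,210,350,400,4,'s18c.png')
"
```

```text
t 18.5 pos [ 0.6236 -0.3021  0.2614] q [-0.642  0.448  1.207  0.043  1.534 -0.034] op 0.175 F [-0.3  0.7 -4.4] tq [-0.04  0.02  0.03]
 toolz [-0.012  0.063 -0.998] yaw_y -35.0 tilt 3.7 az 101.0
 tcp in dock mm [104.5   1.7 135. ] tool z in dock [-0.594  0.045 -0.803]
```

View pics/s18c.png

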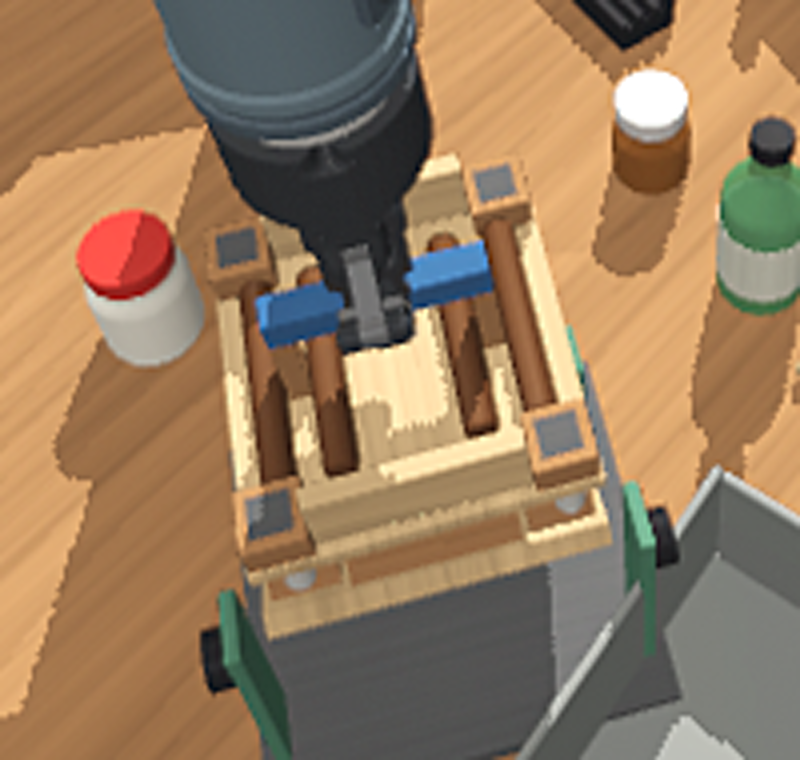

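Request:
{"api": "drive_tool", "payload": {"deltas": [[[0.008, -0.006, 0], 0], [[0.006, -0.004, 0], 0], [[0, 0, -0.01], 0], [[0, 0, -0.015], 0], [[0, 0, -0.012], 0], [[0, 0, 0], 0]]}}

```text
time_s: 19.15
eef_pos: [0.6368, -0.3112, 0.2198]
eef_rot: [-0.032, 0.887, 0.461, 0.009]
wrist_force: [-0.5, -0.2, -5.3]
opening: 0.173
```

```bash
python3 -c "
from h import *
st()
shot('scene','s19.png')
crop('s19.png',150,210,350,400,4,'s19c.png')
"
```

```text
t 19.15 pos [ 0.6368 -0.3112  0.2198] q [-0.641  0.513  1.199  0.044  1.48  -0.035] op 0.173 F [-0.5 -0.2 -5.3] tq [-0.05 -0.    0.01]
 toolz [-0.015  0.065 -0.998] yaw_y -34.9 tilt 3.8 az 103.0
 tcp in dock mm [94.6  1.8 91.5] tool z in dock [-0.596  0.045 -0.801]
```

View pics/s19c.png

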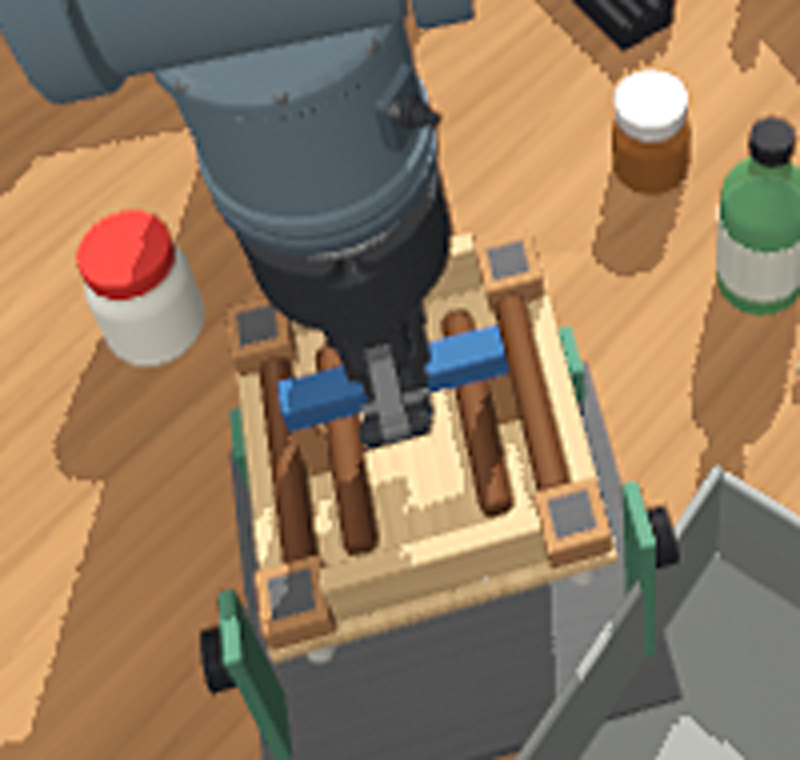

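Request:
{"api": "drive_tool", "payload": {"deltas": [[[0, 0, -0.006], 0], [[-0.006, 0.004, 0], 0], [[-0.007, 0.005, -0.002], 0], [[-0.007, 0.005, -0.004], 0]]}}

```text
time_s: 19.6
eef_pos: [0.6229, -0.3032, 0.2113]
eef_rot: [-0.02, 0.887, 0.462, 0.014]
wrist_force: [14.5, -12.6, -10.7]
opening: 0.176
```

```bash
python3 -c "
from h import *
st()
"
```

```text
t 19.6 pos [ 0.6229 -0.3032  0.2113] q [-0.644  0.466  1.283  0.043  1.417 -0.04 ] op 0.176 F [ 14.5 -12.6 -10.7] tq [-2.68 -3.62  0.29]
 toolz [ 0.006  0.049 -0.999] yaw_y -35.0 tilt 2.8 az 83.0
 tcp in dock mm [76.7  0.4 93.3] tool z in dock [-0.575  0.043 -0.817]
```

Request:
{"api": "drive_tool", "payload": {"deltas": [[[-0.005, 0.0035, -0.003], 0], [[-0.005, 0.0035, -0.003], 0], [[-0.005, 0.0035, -0.003], 0], [[-0.005, 0.0035, -0.003], 0]]}}

```text
time_s: 20.0
eef_pos: [0.6184, -0.3011, 0.211]
eef_rot: [0.007, 0.886, 0.462, 0.028]
wrist_force: [10.5, -5.9, -4.1]
opening: 0.178
```

```bash
python3 -c "
from h import *
st()
shot('scene','s20.png')
crop('s20.png',150,210,350,400,4,'s20c.png')
"
```

```text
t 20.0 pos [ 0.6184 -0.3011  0.211 ] q [-0.647  0.413  1.357  0.046  1.335 -0.047] op 0.178 F [10.5 -5.9 -4.1] tq [-1.69 -2.59  0.44]
 toolz [ 0.057  0.014 -0.998] yaw_y -34.9 tilt 3.3 az 14.0
 tcp in dock mm [72.5 -0.5 95.8] tool z in dock [-0.524  0.044 -0.851]
```

View pics/s20c.png

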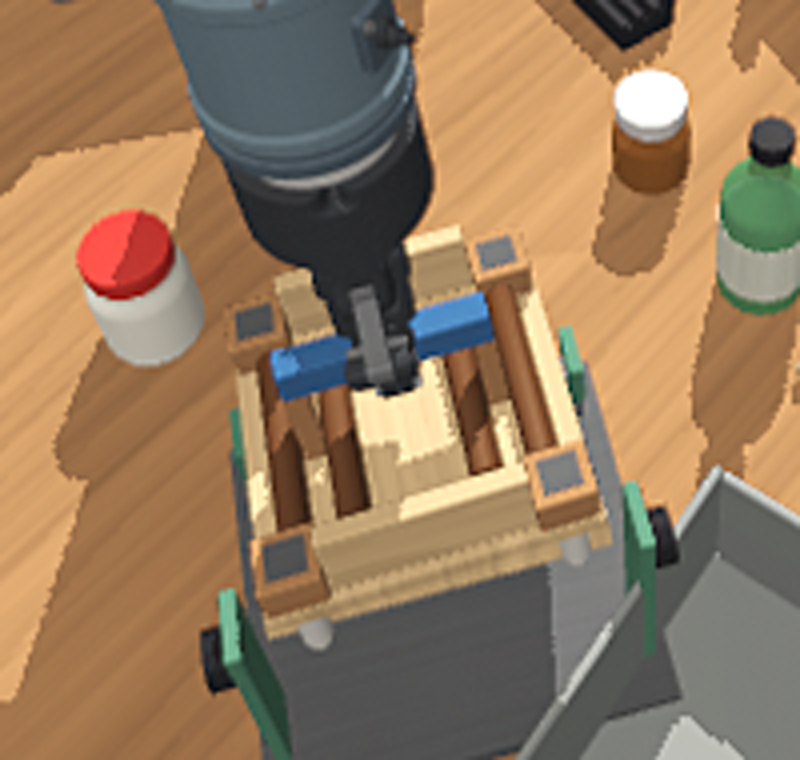

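Request:
{"api": "drive_tool", "payload": {"deltas": [[[-0.006, 0.004, -0.003], 0], [[-0.006, 0.004, -0.003], 0], [[-0.006, 0.004, -0.003], 0], [[-0.006, 0.004, -0.003], 0], [[-0.006, 0.004, -0.003], 0], [[-0.006, 0.004, -0.003], 0]]}}

```text
time_s: 20.65
eef_pos: [0.6038, -0.2932, 0.2187]
eef_rot: [0.047, 0.883, 0.464, 0.048]
wrist_force: [8.6, -6.7, -3.8]
opening: 0.178
```

```bash
python3 -c "
from h import *
st()
shot('scene','s21.png')
crop('s21.png',150,210,350,400,4,'s21c.png')
"
```

```text
t 20.65 pos [ 0.6038 -0.2932  0.2187] q [-0.651  0.312  1.479  0.05   1.225 -0.061] op 0.178 F [ 8.6 -6.7 -3.8] tq [-1.49 -2.09  0.61]
 toolz [ 0.128 -0.039 -0.991] yaw_y -34.8 tilt 7.7 az -17.0
 tcp in dock mm [ 63.   -2.3 111.4] tool z in dock [-0.446  0.042 -0.894]
```

View pics/s21c.png

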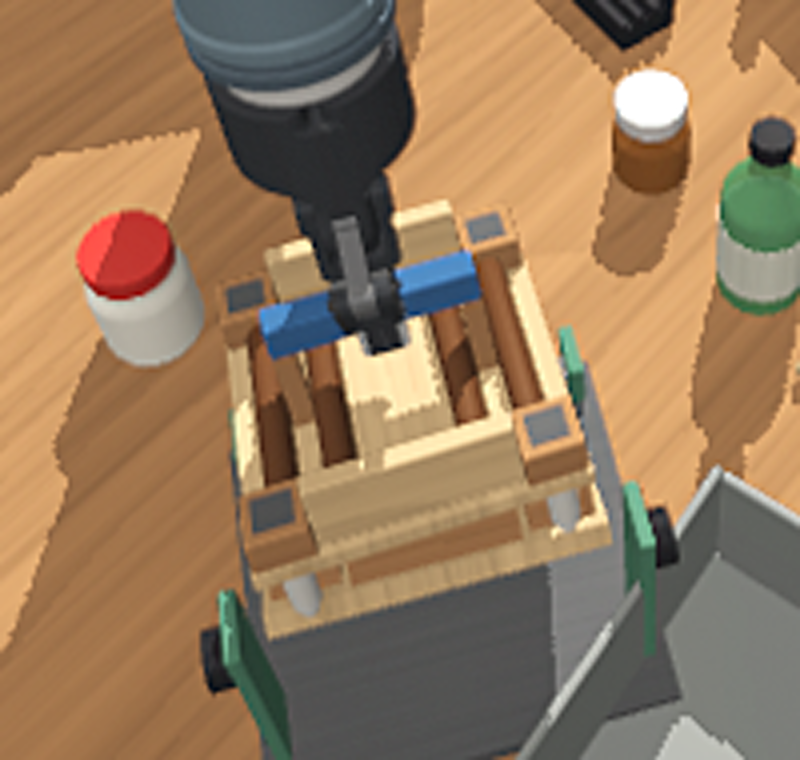

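```bash
python3 - <<'E'
from h import *
S=load('s21.png');s=lambda p:un(p,150,210,4)
fitf([(S,3,s((245,297))),(S,2,s((487,228))),(S,0,s((547,425))),(S,1,s((273,509)))],bartcp())
E
```

```text
bar [ 0.6022 -0.2946  0.2357] yaw,noseup,roll deg [-33.14  12.51   1.8 ]
res [ 0.5 -0.6 -0.5  0.4  0.5 -0.5 -0.4  0.   1.  -1.8 -1. ]
tips in dock mm
 [[ 91.9  61.7   3.6]
 [ 93.7 -58.1  -2.1]
 [-29.1  57.7  50.8]
 [-27.3 -62.1  45.2]]
bar in dock [ 72.   -4.4 125.8]
```

Request:
{"api": "drive_tool", "payload": {"deltas": [[[-0.006, 0.004, -0.006], 0], [[-0.006, 0.004, -0.006], 0], [[-0.006, 0.004, -0.006], 0], [[-0.006, 0.004, -0.006], 0], [[-0.006, 0.004, -0.006], 0], [[-0.006, 0.004, -0.006], 0]]}}

```text
time_s: 21.3
eef_pos: [0.5888, -0.2864, 0.208]
eef_rot: [0.087, 0.88, 0.461, 0.067]
wrist_force: [15.4, -9.5, -1.2]
opening: 0.178
```

```bash
python3 -c "
from h import *
st()
shot('scene','s22.png')
crop('s22.png',150,210,350,400,4,'s22c.png')
"
```

```text
t 21.3 pos [ 0.5888 -0.2864  0.208 ] q [-0.658  0.232  1.611  0.056  1.085 -0.073] op 0.178 F [15.4 -9.5 -1.2] tq [-2.13 -3.51  0.38]
 toolz [ 0.198 -0.091 -0.976] yaw_y -34.9 tilt 12.6 az -25.0
 tcp in dock mm [ 43.6  -5.4 111.5] tool z in dock [-0.365  0.039 -0.93 ]
```

View pics/s22c.png

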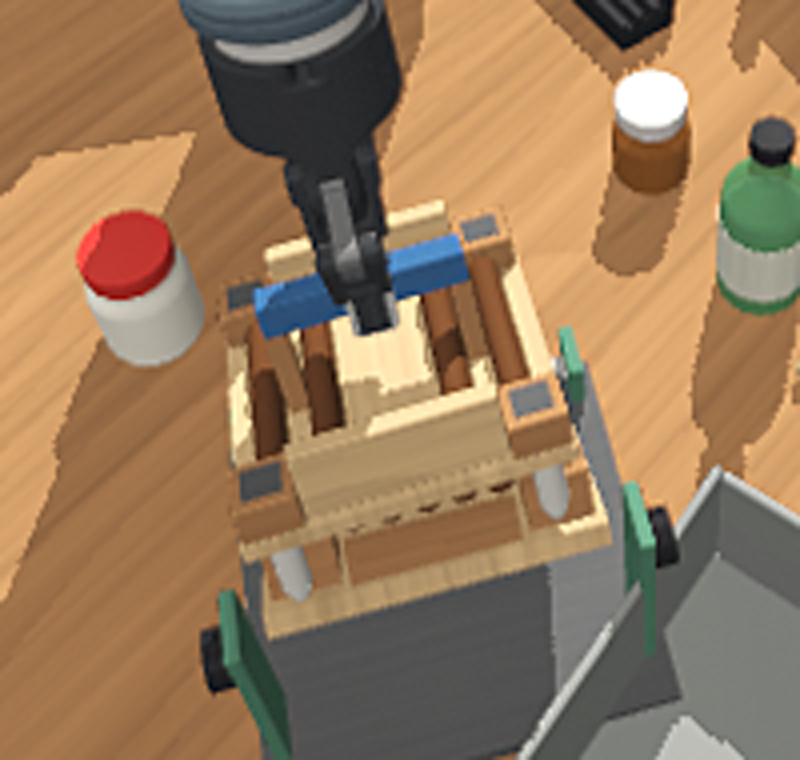

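Request:
{"api": "drive_tool", "payload": {"deltas": [[[-0.006, 0.0045, -0.006], 0], [[-0.006, 0.0045, -0.006], 0], [[-0.006, 0.0045, -0.006], 0], [[-0.006, 0.0045, -0.006], 0], [[-0.006, 0.0045, -0.006], 0], [[-0.006, 0.0045, -0.006], 0]]}}

```text
time_s: 21.95
eef_pos: [0.5816, -0.2817, 0.2038]
eef_rot: [0.136, 0.874, 0.457, 0.092]
wrist_force: [15.2, -9.6, -2.1]
opening: 0.174
```

```bash
python3 -c "
from h import *
st()
shot('scene','s23.png')
crop('s23.png',150,210,350,400,4,'s23c.png')
"
```

```text
t 21.95 pos [ 0.5816 -0.2817  0.2038] q [-0.661  0.155  1.731  0.067  0.931 -0.085] op 0.174 F [15.2 -9.6 -2.1] tq [-2.   -3.3   0.33]
 toolz [ 0.285 -0.154 -0.946] yaw_y -35.1 tilt 18.9 az -28.0
 tcp in dock mm [ 34.1  -5.7 112.7] tool z in dock [-0.26   0.037 -0.965]
```

View pics/s23c.png

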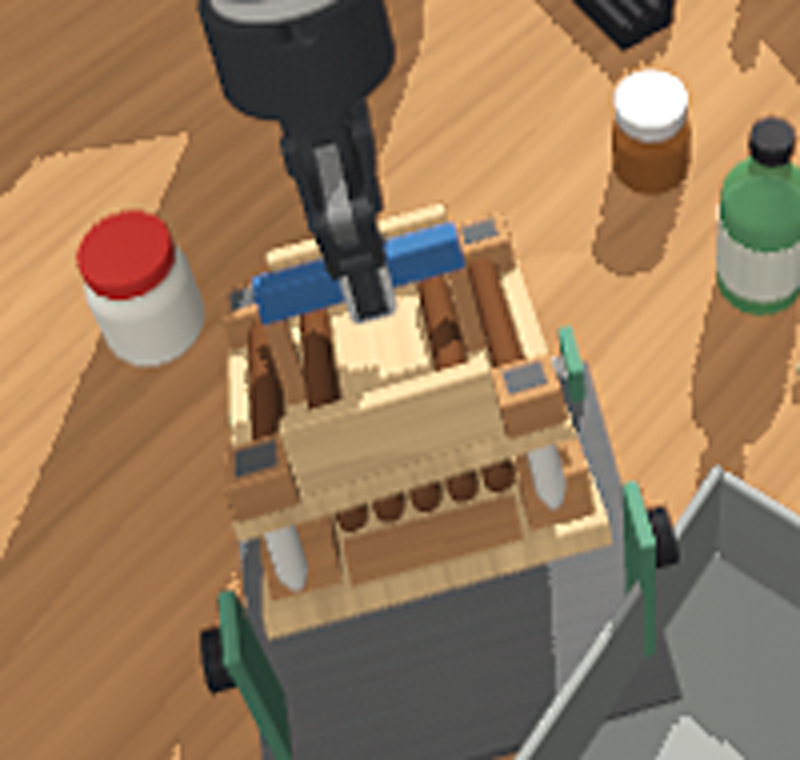

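```bash
python3 - <<'E'
from h import *
S=load('s23.png');s=lambda p:un(p,150,210,4)
fitf([(S,2,s((480,232))),(S,0,s((525,377))),(S,1,s((254,459))),(S,np.array([0,.048,.009]),s((459,230)))],bartcp())
E
```

```text
bar [ 0.5771 -0.2814  0.2198] yaw,noseup,roll deg [-34.45  24.16   2.39]
res [ 0.2  0.2  0.1  1.   0.7 -0.7 -0.8 -1.1  0.8 -1.6 -0.8]
tips in dock mm
 [[ 85.5  57.4  12.7]
 [ 85.6 -62.4   7.2]
 [-42.6  56.4  34.6]
 [-42.6 -63.5  29.1]]
bar in dock [ 39.8  -8.  128.3]
```

Request:
{"api": "drive_tool", "payload": {"deltas": [[[-0.0055, 0.005, -0.007], 0], [[-0.0055, 0.005, -0.007], 0], [[-0.0055, 0.005, -0.007], 0], [[-0.0055, 0.005, -0.007], 0], [[-0.0055, 0.005, -0.007], 0], [[-0.0055, 0.005, -0.007], 0]]}}

```text
time_s: 22.6
eef_pos: [0.5755, -0.2764, 0.1978]
eef_rot: [0.186, 0.865, 0.452, 0.113]
wrist_force: [14.1, -10.7, -0.7]
opening: 0.178
```

```bash
python3 -c "
from h import *
st()
shot('scene','s24.png')
crop('s24.png',150,210,350,400,4,'s24c.png')
"
```

```text
t 22.6 pos [ 0.5755 -0.2764  0.1978] q [-0.658  0.09   1.845  0.07   0.771 -0.09 ] op 0.178 F [ 14.1 -10.7  -0.7] tq [-2.19 -2.79  0.37]
 toolz [ 0.364 -0.219 -0.905] yaw_y -35.2 tilt 25.1 az -31.0
 tcp in dock mm [ 24.1  -4.8 112.3] tool z in dock [-0.152  0.029 -0.988]
```

View pics/s24c.png

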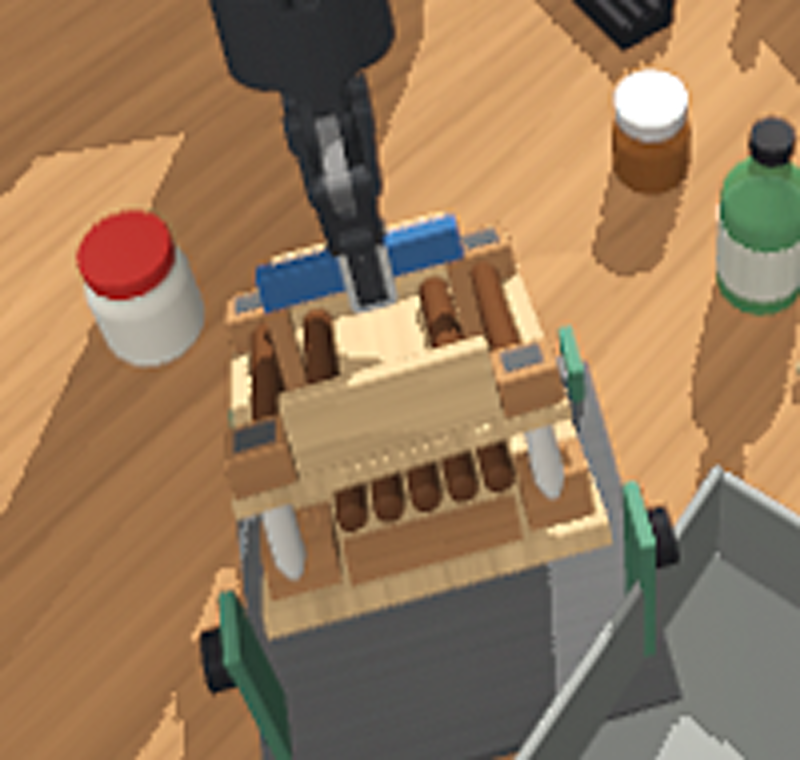

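Request:
{"api": "drive_tool", "payload": {"deltas": [[[-0.0055, 0.005, -0.008], 0], [[-0.0055, 0.005, -0.008], 0], [[-0.0055, 0.005, -0.008], 0], [[-0.0055, 0.005, -0.008], 0]]}}

```text
time_s: 23.05
eef_pos: [0.5722, -0.272, 0.1945]
eef_rot: [0.22, 0.857, 0.448, 0.128]
wrist_force: [6.9, -6.7, 10.0]
opening: 0.181
```

```bash
python3 -c "
from h import *
st()
shot('scene','s25.png')
crop('s25.png',150,210,350,400,4,'s25c.png')
shot('wrist','w25.png')
"
```

```text
t 23.05 pos [ 0.5722 -0.272   0.1945] q [-0.654  0.052  1.918  0.075  0.66  -0.093] op 0.181 F [ 6.9 -6.7 10. ] tq [-1.96 -2.14  0.09]
 toolz [ 0.417 -0.262 -0.871] yaw_y -35.3 tilt 29.5 az -32.0
 tcp in dock mm [ 18.   -3.1 112.4] tool z in dock [-0.077  0.024 -0.997]
```

View pics/s25c.png

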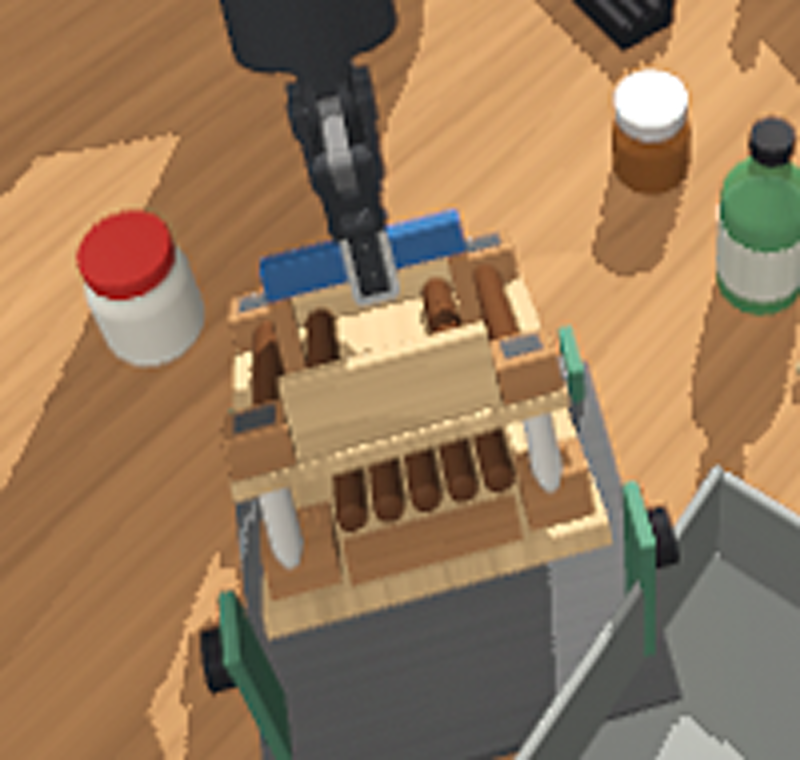

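View pics/w25.png

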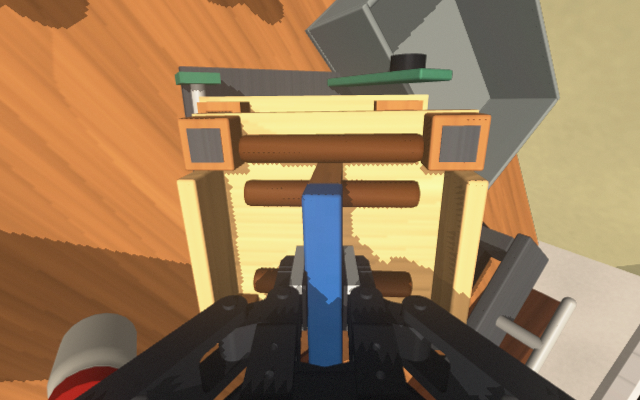

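```bash
python3 - <<'E'
from h import *
S=load('s25.png');s=lambda p:un(p,150,210,4);W=load('w25.png')
ob=[(S,2,s((485,242))),(S,0,s((520,346))),(S,1,s((255,419))),(S,3,s((249,301)))]
fitf(ob,bartcp())
fitf(ob+[(W,2,(209,143)),(W,0,(460,144))],bartcp())
E
```

```text
bar [ 0.5649 -0.2703  0.2103] yaw,noseup,roll deg [-33.48  33.37   0.11]
res [-2.4  0.1  1.   0.  -0.7 -0.4  2.3 -0.4  0.5 -1.8 -0.3]
tips in dock mm
 [[ 83.8  57.3  20.9]
 [ 86.3 -62.7  18.9]
 [-46.2  54.5  21.9]
 [-43.6 -65.5  20. ]]
bar in dock [ 21.   -5.8 129.4]
bar [ 0.5656 -0.269   0.2098] yaw,noseup,roll deg [-34.68  33.52   1.09]
res [ 1.  -0.2  1.8  0.1  0.2 -0.9  6.  -0.9  0.3  2.  -0.2  0.4  0.8 -1.2
 -0.6]
tips in dock mm
 [[ 84.7  58.2  21.1]
 [ 85.2 -61.7  18.5]
 [-45.3  57.7  21.8]
 [-44.8 -62.3  19.2]]
bar in dock [ 20.6  -4.4 129.1]
```

Request:
{"api": "drive_tool", "payload": {"deltas": [[[-0.001, 0, 0.004], 0], [[-0.003, 0.002, 0.006], 0], [[-0.002, 0.001, 0.004], 0], [[0, 0, 0], 0]]}}

```text
time_s: 23.55
eef_pos: [0.5632, -0.2666, 0.2092]
eef_rot: [0.218, 0.858, 0.448, 0.128]
wrist_force: [0.4, -0.8, -4.0]
opening: 0.172
```

```bash
python3 -c "
from h import *
st()
shot('scene','s26.png')
crop('s26.png',150,210,350,400,4,'s26c.png')
shot('wrist','w26.png')
"
```

```text
t 23.55 pos [ 0.5632 -0.2666  0.2092] q [-0.657  0.009  1.928  0.074  0.697 -0.093] op 0.172 F [ 0.4 -0.8 -4. ] tq [0.35 0.58 0.  ]
 toolz [ 0.414 -0.26  -0.872] yaw_y -35.3 tilt 29.3 az -32.0
 tcp in dock mm [ 17.4  -3.8 130.5] tool z in dock [-0.08   0.025 -0.996]
```

View pics/s26c.png

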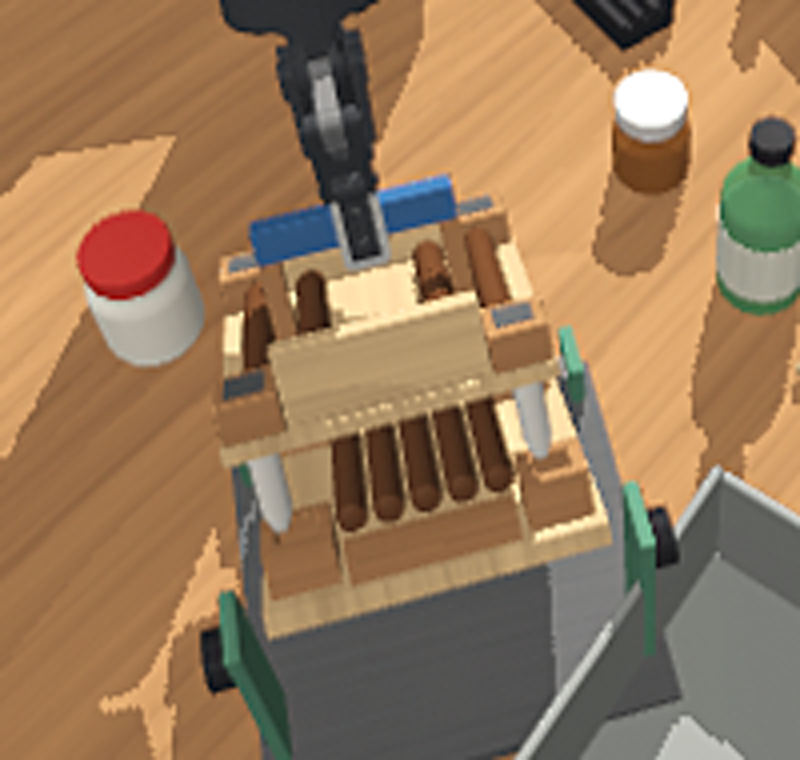

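View pics/w26.png

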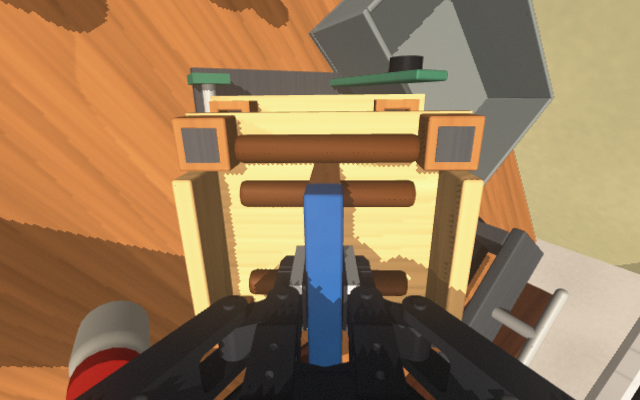

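```bash
python3 - <<'E'
from h import *
S=load('s26.png');s=lambda p:un(p,150,210,4);W=load('w26.png')
ob=[(S,2,s((475,205))),(S,0,s((512,315))),(S,1,s((244,385))),(S,np.array([.065,.060,-.109]),s((538,457))),(S,np.array([.065,-.060,-.109]),s((282,530)))]
fitf(ob,bartcp())
fitf(ob+[(W,2,(201,144)),(W,0,(456,144))],bartcp())
E
```

```text
bar [ 0.5561 -0.2649  0.224 ] yaw,noseup,roll deg [-34.5   30.94   0.7 ]
res [-0.1  0.7  0.2  0.8 -0.4  0.6  1.6 -1.  -0.9 -1.6  0.3 -1.6 -0.5]
tips in dock mm
 [[ 79.1  55.7  35.5]
 [ 79.8 -64.2  33.5]
 [-50.8  54.9  42. ]
 [-50.  -65.1  40. ]]
bar in dock [ 20.   -6.5 146.6]
bar [ 0.5565 -0.2636  0.2255] yaw,noseup,roll deg [-35.2   29.71   1.3 ]
res [ 1.8 -3.1  1.2  0.2  0.8 -0.2  2.6 -2.8  0.6 -3.9  3.4  0.8 -2.3  1.1
  0.5 -0.9  0.2]
tips in dock mm
 [[ 77.7  56.8  35.9]
 [ 77.1 -63.1  33.5]
 [-51.9  57.3  45.3]
 [-52.5 -62.7  42.8]]
bar in dock [ 20.4  -5.2 148.1]
```

Request:
{"api": "drive_tool", "payload": {"deltas": [[[-0.003, 0.004, -0.003], 0], [[-0.003, 0.004, -0.003], 0], [[-0.001, 0.001, -0.001], 0], [[0, 0, 0], 0], [[0, 0, 0], 0]]}}

```text
time_s: 24.15
eef_pos: [0.5539, -0.2553, 0.1973]
eef_rot: [0.215, 0.858, 0.448, 0.126]
wrist_force: [-0.0, -0.6, -5.0]
opening: 0.172
```

```bash
python3 -c "
from h import *
st()
shot('scene','s27.png')
crop('s27.png',180,230,330,380,5,'s27c.png')
shot('wrist','w27.png')
"
```

```text
t 24.15 pos [ 0.5539 -0.2553  0.1973] q [-0.65  -0.002  1.964  0.07   0.679 -0.085] op 0.172 F [-0.  -0.6 -5. ] tq [ 0.34  0.53 -0.04]
 toolz [ 0.409 -0.256 -0.876] yaw_y -35.2 tilt 28.9 az -32.0
 tcp in dock mm [ -1.    0.2 128.4] tool z in dock [-0.087  0.025 -0.996]
```

View pics/s27c.png

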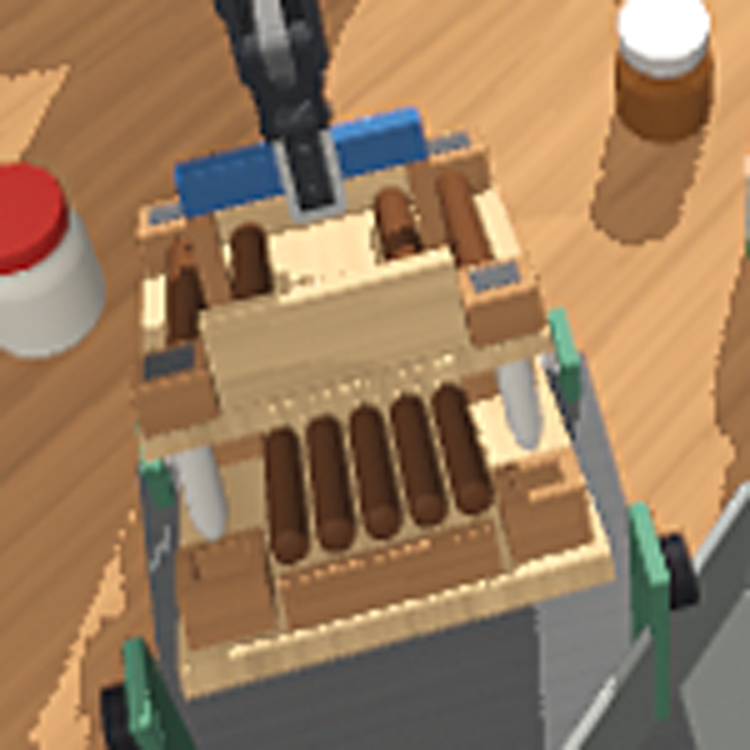

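View pics/w27.png

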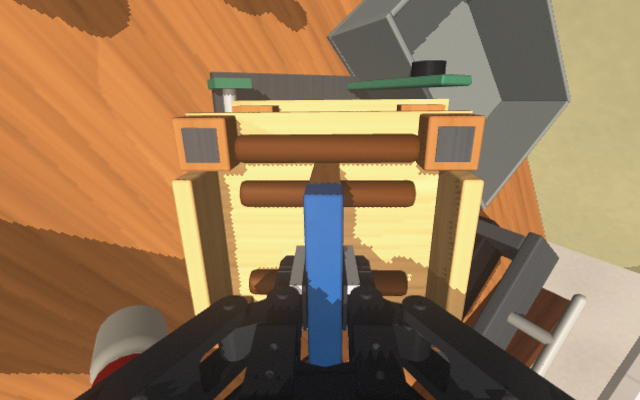

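```bash
python3 - <<'E'
from h import *
S=load('s27.png');s=lambda p:un(p,180,230,5);W=load('w27.png')
ob=[(S,2,s((449,143))),(S,0,s((496,276))),(S,1,s((170,361))),(S,np.array([.065,.060,-.107]),s((530,446))),(S,np.array([.065,-.060,-.107]),s((214,535)))]
x=fitf(ob,bartcp())
fitf(ob+[(W,2,(201,145)),(W,0,(456,144))],bartcp())
# where the mouth line projects
d=np.load('dock.npy'); M=R.from_euler('ZY',[d[3],-d[4]]).as_matrix()
for y in(60,-60):
  for zz in (24,32,40):
    q=proj(S,d[:3]+M@(np.array([65,y,zz])/1e3))[0]; print(y,zz,((q-[180,230])*5).round(0))
E
```

```text
bar [ 0.5479 -0.2539  0.2136] yaw,noseup,roll deg [-34.33  30.89   0.73]
res [ 0.1  1.1  0.4  0.7 -0.4  1.   0.3 -1.5 -0.3 -1.8  0.8 -1.7 -0.3]
tips in dock mm
 [[ 62.2  60.4  34.1]
 [ 63.2 -59.6  31.9]
 [-67.7  59.2  40.8]
 [-66.6 -60.8  38.6]]
bar in dock [  3.4  -2.2 145.2]
bar [ 0.5473 -0.2528  0.2141] yaw,noseup,roll deg [-34.89  29.53   1.42]
res [ 1.  -2.9  0.7  0.1  0.4  0.6  0.8 -3.5  1.  -3.9  3.2  0.4 -2.1  0.5
  0.5 -1.1 -0. ]
tips in dock mm
 [[ 59.4  61.3  34.2]
 [ 59.3 -58.7  31.2]
 [-70.2  61.1  44. ]
 [-70.4 -58.8  40.9]]
bar in dock [  2.7  -1.6 146.2]
60 24 [534. 473.]
60 32 [531. 454.]
60 40 [527. 436.]
-60 24 [216. 556.]
-60 32 [211. 537.]
-60 40 [207. 517.]
```

Request:
{"api": "drive_tool", "payload": {"deltas": [[[0.003, -0.002, -0.002], 0], [[0.003, -0.002, -0.003], 0], [[0.002, -0.001, -0.003], 0], [[0, 0, 0], 0]]}}

```text
time_s: 24.65
eef_pos: [0.5633, -0.2616, 0.1894]
eef_rot: [0.216, 0.858, 0.448, 0.127]
wrist_force: [-0.1, -0.1, -4.7]
opening: 0.177
```

```bash
python3 -c "
from h import *
st()
shot('scene','s28.png')
crop('s28.png',180,230,330,380,5,'s28c.png')
"
```

```text
t 24.65 pos [ 0.5633 -0.2616  0.1894] q [-0.648  0.034  1.945  0.07   0.66  -0.084] op 0.177 F [-0.1 -0.1 -4.7] tq [ 0.38  0.58 -0.01]
 toolz [ 0.41  -0.257 -0.875] yaw_y -35.3 tilt 29.0 az -32.0
 tcp in dock mm [  4.1   0.4 115.6] tool z in dock [-0.086  0.025 -0.996]
```

View pics/s28c.png

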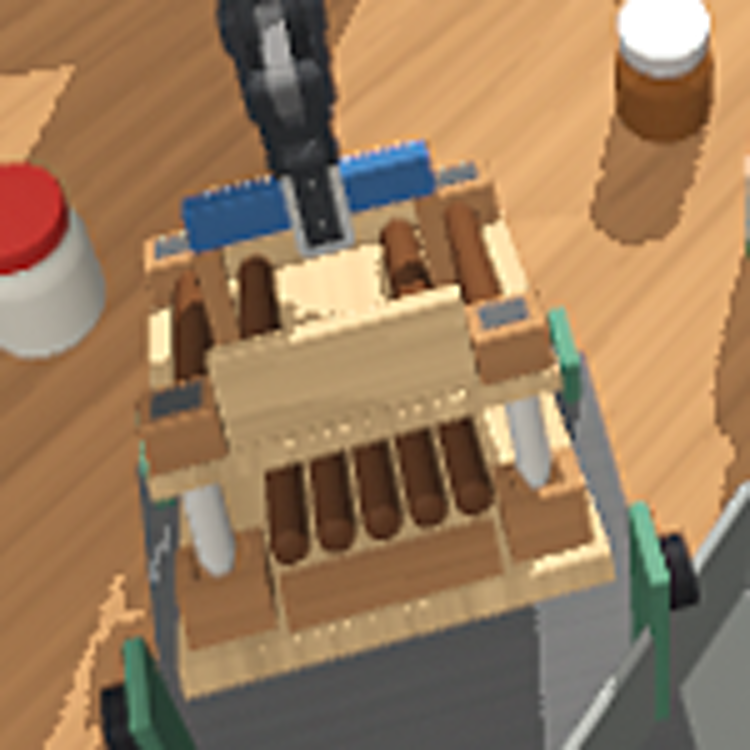

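```bash
python3 - <<'E'
from h import *
S=load('s28.png');s=lambda p:un(p,180,230,5)
d=np.load('dock.npy'); M=R.from_euler('ZY',[d[3],-d[4]]).as_matrix()
for n,p in (('+',(541,483)),('-',(220,572))):
  r=M.T@ray(S,*s(p)); e=M.T@(S['eye']-d[:3])
  for zz in (.020,.024,.028,.032):
    print(n,zz,((e+r*(zz-e[2])/r[2])*1e3).round(1))
ob=[(S,2,s((458,175))),(S,0,s((503,314))),(S,1,s((177,400))),(S,3,s((172,246))),(S,np.array([.065,.060,-.107]),s((541,483))),(S,np.array([.065,-.060,-.107]),s((220,572)))]
x=fitf(ob,bartcp())
E
```

```text
+ 0.02 [64.5 61.3 20. ]
+ 0.024 [71.4 60.9 24. ]
+ 0.028 [78.4 60.4 28. ]
+ 0.032 [85.3 59.9 32. ]
- 0.02 [ 68.2 -60.   20. ]
- 0.024 [ 75.1 -59.3  24. ]
- 0.028 [ 82.  -58.5  28. ]
- 0.032 [ 88.9 -57.7  32. ]
bar [ 0.5577 -0.2606  0.2067] yaw,noseup,roll deg [-34.32  30.87   0.61]
res [-0.9  0.8  1.1  0.5 -0.2  0.7  1.4  0.2 -1.3 -1.4  0.1 -1.2  1.1 -2.
  0.2]
tips in dock mm
 [[ 68.1  60.4  21.6]
 [ 69.2 -59.6  19.6]
 [-61.7  59.1  28.3]
 [-60.6 -60.9  26.3]]
bar in dock [  9.4  -2.  132.8]
```

Request:
{"api": "drive_tool", "payload": {"deltas": [[[-0.003, 0.002, -0.002], 0], [[-0.001, 0.001, -0.001], 0], [[0, 0, 0], 0]]}}

```text
time_s: 25.0
eef_pos: [0.5592, -0.2586, 0.1867]
eef_rot: [0.216, 0.858, 0.448, 0.127]
wrist_force: [1.3, -0.9, -4.2]
opening: 0.176
```

```bash
python3 -c "
from h import *
st()
"
```

```text
t 25.0 pos [ 0.5592 -0.2586  0.1867] q [-0.648  0.026  1.96   0.071  0.652 -0.085] op 0.176 F [ 1.3 -0.9 -4.2] tq [0.28 0.39 0.03]
 toolz [ 0.411 -0.257 -0.874] yaw_y -35.3 tilt 29.0 az -32.0
 tcp in dock mm [ -1.6   0.5 116.2] tool z in dock [-0.084  0.025 -0.996]
```

Request:
{"api": "drive_tool", "payload": {"deltas": [[[0.002, -0.0015, -0.004], 0], [[0.002, -0.0015, -0.004], 0], [[0, 0, 0], 0]]}}

```text
time_s: 25.3
eef_pos: [0.5645, -0.2625, 0.1797]
eef_rot: [0.218, 0.858, 0.448, 0.128]
wrist_force: [1.0, 0.3, -4.9]
opening: 0.176
```

```bash
python3 -c "
from h import *
st()
shot('scene','s29.png')
crop('s29.png',180,230,330,380,5,'s29c.png')
"
```

```text
t 25.3 pos [ 0.5645 -0.2625  0.1797] q [-0.648  0.05   1.953  0.073  0.631 -0.088] op 0.176 F [ 1.   0.3 -4.9] tq [ 0.23  0.34 -0.02]
 toolz [ 0.414 -0.26  -0.872] yaw_y -35.3 tilt 29.3 az -32.0
 tcp in dock mm [-1.000e-01  3.000e-01  1.067e+02] tool z in dock [-0.08   0.024 -0.996]
```

View pics/s29c.png

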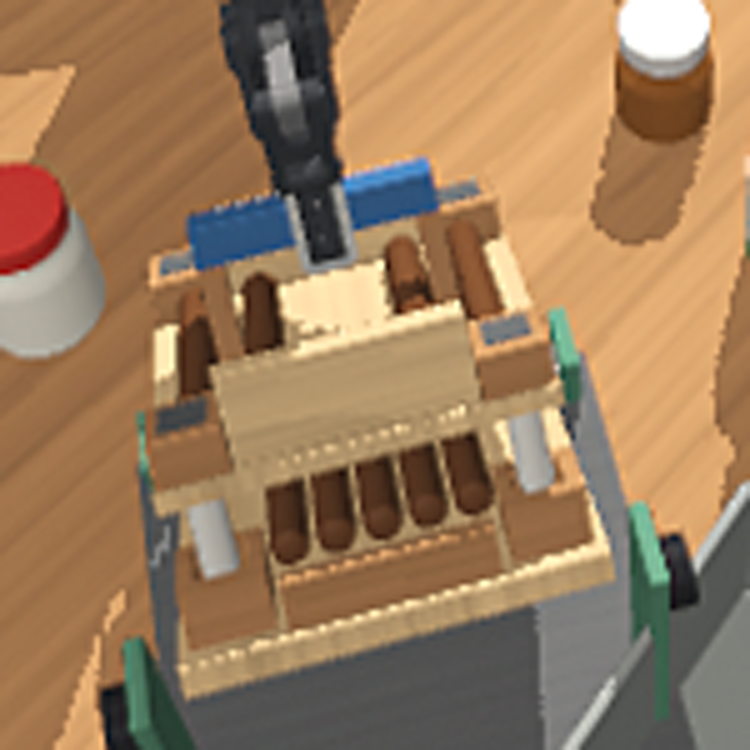

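Request:
{"api": "drive_tool", "payload": {"deltas": [[[0.002, -0.0015, -0.004], 0], [[0.002, -0.0015, -0.004], 0], [[0.001, 0, -0.002], 0]]}}

```text
time_s: 25.65
eef_pos: [0.5678, -0.2635, 0.1691]
eef_rot: [0.215, 0.858, 0.449, 0.126]
wrist_force: [-39.5, 12.6, 32.9]
opening: 0.174
```

```bash
python3 -c "
from h import *
st()
shot('scene','s30.png')
crop('s30.png',180,230,330,380,5,'s30c.png')
"
```

```text
t 25.65 pos [ 0.5678 -0.2635  0.1691] q [-0.646  0.076  1.948  0.073  0.616 -0.088] op 0.174 F [-39.5  12.6  32.9] tq [-0.62  2.51 -1.14]
 toolz [ 0.41  -0.256 -0.876] yaw_y -35.1 tilt 28.9 az -32.0
 tcp in dock mm [-3.2  1.3 96.1] tool z in dock [-0.087  0.025 -0.996]
```

View pics/s30c.png

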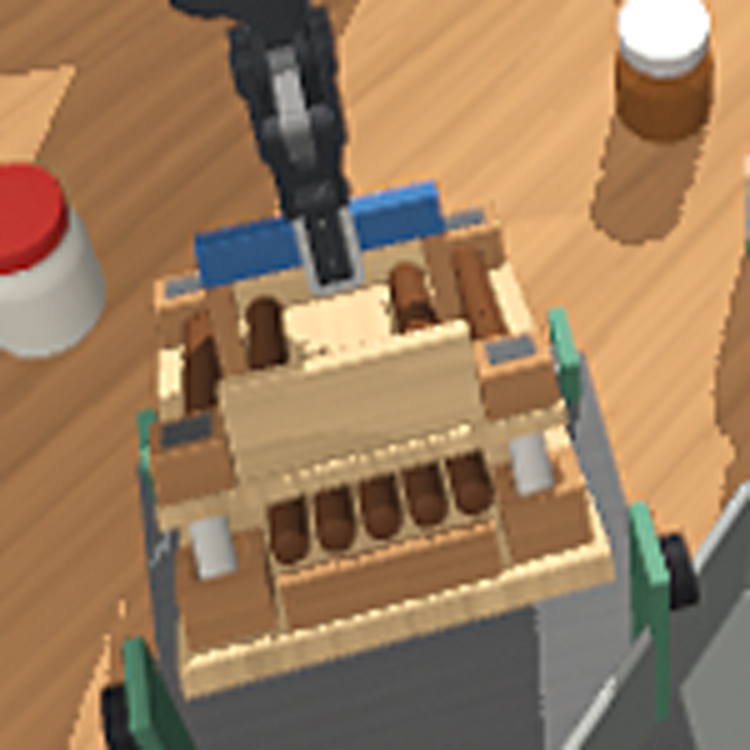

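```bash
python3 - <<'E'
from h import *
S=load('s30.png');s=lambda p:un(p,180,230,5)
ob=[(S,2,s((466,217))),(S,0,s((510,350))),(S,1,s((186,431))),(S,3,s((182,286)))]
x=fitf(ob,bartcp())
d=np.load('dock.npy'); M=R.from_euler('ZY',[d[3],-d[4]]).as_matrix()
# predicted home pixel positions of post tops (dock z=49+28=77)
for n,(a,b) in {'-+':(-65,60),'++':(65,60),'+-':(65,-60),'--':(-65,-60)}.items():
    q=proj(S,d[:3]+M@(np.array([a,b,77])/1e3))[0]; print(n,((q-[180,230])*5).round(0))
E
```

```text
bar [ 0.5607 -0.262   0.1858] yaw,noseup,roll deg [-34.25  33.05  -0.3 ]
res [-1.5  0.7  0.2 -0.4  0.   0.1  1.5 -0.8  0.3 -1.6 -0.1]
tips in dock mm
 [[ 63.3  59.3   3.9]
 [ 64.6 -60.7   3.7]
 [-66.6  58.    5.7]
 [-65.4 -62.    5.5]]
bar in dock [  0.5  -1.5 113.7]
-+ [467. 219.]
++ [511. 347.]
+- [186. 427.]
-- [189. 284.]
```

Request:
{"api": "drive_tool", "payload": {"deltas": [[[-0.0005, 0, 0.001], 0], [[0, 0, 0], 0]]}}

```text
time_s: 25.9
eef_pos: [0.5683, -0.2648, 0.173]
eef_rot: [0.218, 0.857, 0.449, 0.127]
wrist_force: [-3.3, 2.3, 1.4]
opening: 0.171
```

Request:
{"api": "drive_tool", "payload": {"deltas": [[[0, 0, 0], 0], [[0, 0, 0], 0], [[0, 0, 0], 0]], "gripper": 0.5}}

```text
time_s: 26.2
eef_pos: [0.5693, -0.2653, 0.1736]
eef_rot: [0.219, 0.857, 0.449, 0.127]
wrist_force: [-0.2, 0.6, -0.5]
opening: 0.501
```

```bash
python3 -c "
from h import *
st()
shot('scene','s31.png')
crop('s31.png',180,230,330,380,5,'s31c.png')
shot('wrist','w31.png')
"
```

```text
t 26.2 pos [ 0.5693 -0.2653  0.1736] q [-0.647  0.071  1.945  0.073  0.616 -0.089] op 0.501 F [-0.2  0.6 -0.5] tq [ 0.1   0.2  -0.03]
 toolz [ 0.415 -0.26  -0.872] yaw_y -35.1 tilt 29.3 az -32.0
 tcp in dock mm [ 1.1  0.7 98.5] tool z in dock [-0.079  0.024 -0.997]
```

View pics/s31c.png

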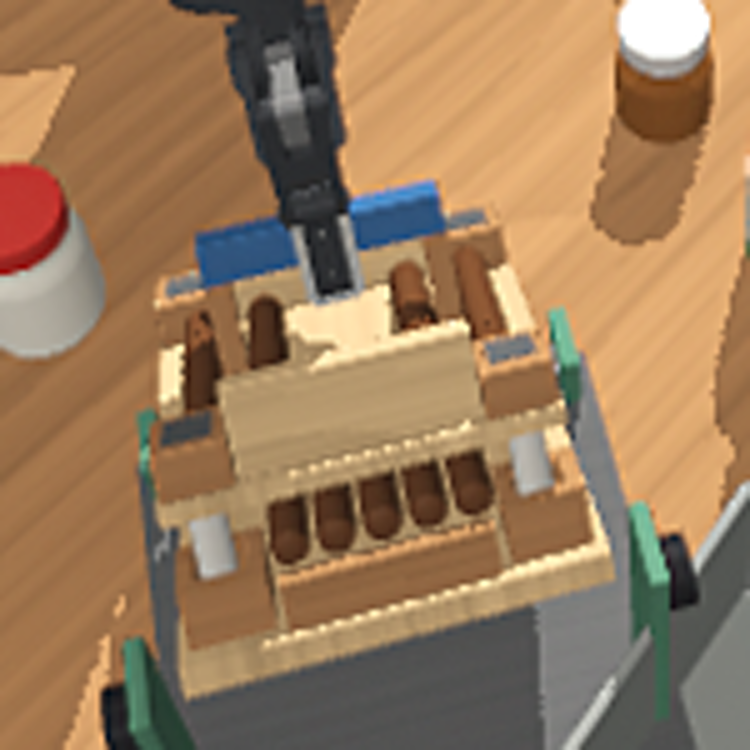

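View pics/w31.png

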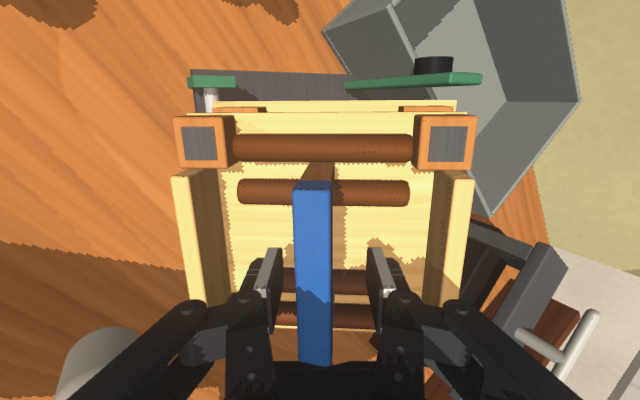

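Request:
{"api": "drive_tool", "payload": {"deltas": [[[-0.006, 0.004, 0.0125], 0], [[-0.008, 0.005, 0.0175], 0], [[-0.01, 0.006, 0.022], 0], [[-0.012, 0.008, 0.026], 0], [[-0.02, 0.013, 0.035], 0], [[-0.02, 0.03, 0.03], 0], [[-0.02, 0.04, 0.01], 0], [[-0.01, 0.03, 0], 0], [[0, 0, 0], 0]]}}

```text
time_s: 27.2
eef_pos: [0.4587, -0.1261, 0.3322]
eef_rot: [0.219, 0.858, 0.446, 0.129]
wrist_force: [0.5, -0.3, 0.2]
opening: 0.499
```

```bash
python3 -c "
from h import *
st()
shot('scene','s32.png')
crop('s32.png',180,230,330,380,5,'s32c.png')
shot('wrist','w32.png')
shot('top','t32.png')
crop('t32.png',370,105,510,225,5,'t32c.png')
"
```

```text
t 27.2 pos [ 0.4587 -0.1261  0.3322] q [-0.497 -0.492  2.071 -0.036  1.05   0.124] op 0.499 F [ 0.5 -0.3  0.2] tq [0.15 0.16 0.07]
 toolz [ 0.416 -0.261 -0.871] yaw_y -35.5 tilt 29.4 az -32.0
 tcp in dock mm [-52.1  51.5 325.1] tool z in dock [-0.077  0.024 -0.997]
```

View pics/s32.png

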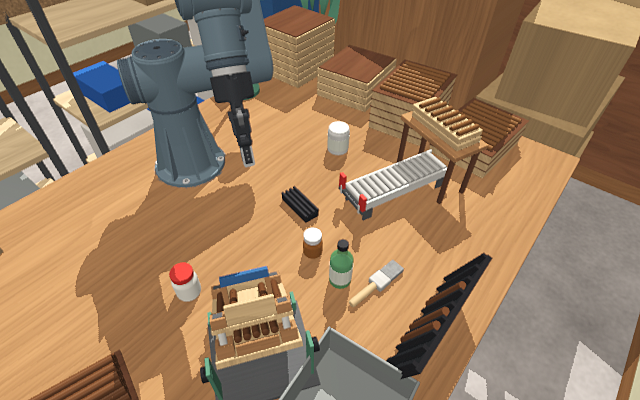

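View pics/s32c.png

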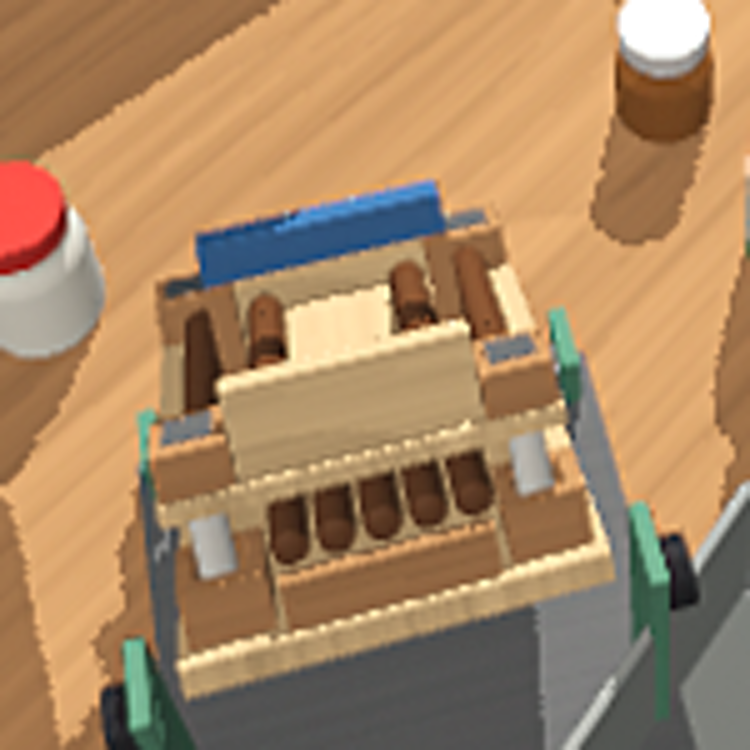

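View pics/t32c.png

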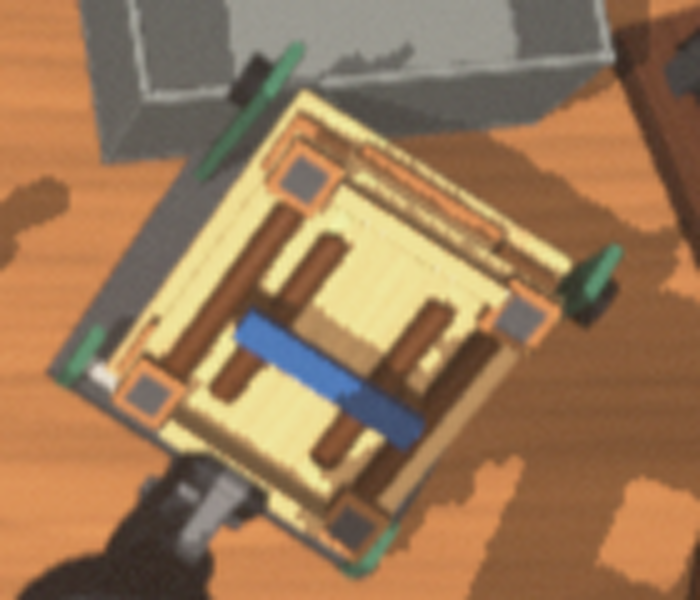

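```bash
python3 - <<'E'
from h import *
S=load('s32.png');T=load('t32.png');s=lambda p:un(p,180,230,5);t=lambda p:un(p,370,105,5)
ob=[(S,2,s((467,218))),(S,0,s((510,349))),(S,1,s((187,429))),(T,0,t((303,179))),(T,1,t((521,317))),(T,2,t((150,395))),(T,3,t((355,525)))]
x=fitf(ob)
d=np.load('dock.npy'); M=R.from_euler('ZY',[d[3],-d[4]]).as_matrix()
for n,(a,b) in {'-+':(-65,60),'++':(65,60),'+-':(65,-60),'--':(-65,-60)}.items():
    w=d[:3]+M@(np.array([a,b,77])/1e3)
    print(n,((proj(S,w)[0]-[180,230]+.4)*5).round(0),((proj(T,w)[0]-[370,105]+.4)*5).round(0))
E
```

```text
bar [ 0.5597 -0.2613  0.1845] yaw,noseup,roll deg [-34.21  33.17  -0.61]
res [-2.3  0.4 -0.1 -0.2 -0.6 -0.  -0.  -0.8 -0.7 -1.  -0.5 -0.9 -1.4  0.4]
tips in dock mm
 [[ 61.8  58.9   3.4]
 [ 63.1 -61.1   3.8]
 [-68.2  57.5   4.9]
 [-66.9 -62.5   5.3]]
bar in dock [ -1.3  -1.4 113.3]
-+ [469. 221.] [148. 386.]
++ [513. 349.] [304. 172.]
+- [188. 429.] [519. 312.]
-- [191. 286.] [350. 521.]
```

Request:
{"api": "drive_tool", "payload": {"deltas": [[[0.015, -0.03, -0.005], 0], [[0.015, -0.03, -0.012], 0], [[0.016, -0.025, -0.025], 0], [[0.016, -0.018, -0.03], 0], [[0.012, -0.01, -0.025], 0], [[0.006, -0.005, -0.012], 0], [[0, 0, 0], 0], [[0, 0, 0], 0]], "gripper": 0.0}}

```text
time_s: 28.15
eef_pos: [0.5412, -0.2617, 0.2125]
eef_rot: [0.217, 0.862, 0.441, 0.125]
wrist_force: [0.3, 0.3, 0.0]
opening: 0.0
```

```bash
python3 -c "
from h import *
st()
shot('scene','s33.png')
crop('s33.png',180,230,330,380,5,'s33c.png')
"
```

```text
t 28.15 pos [ 0.5412 -0.2617  0.2125] q [-0.673 -0.045  1.973  0.073  0.711 -0.092] op 0.0 F [0.3 0.3 0. ] tq [0.2  0.17 0.02]
 toolz [ 0.407 -0.264 -0.875] yaw_y -36.2 tilt 29.0 az -33.0
 tcp in dock mm [  1.9 -12.3 144.8] tool z in dock [-0.084  0.017 -0.996]
```

View pics/s33c.png

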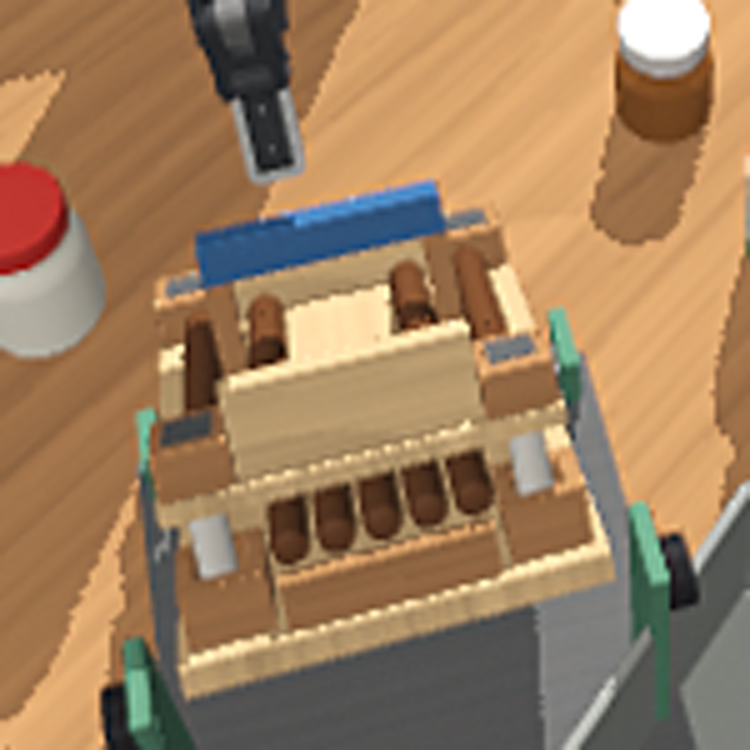

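Request:
{"api": "drive_tool", "payload": {"deltas": [[[0.003, 0.006, -0.002], 0], [[0.003, 0.005, -0.002], 0], [[0.003, -0.002, -0.005], 0], [[0.002, -0.001, -0.003], 0], [[0, 0, 0], 0]]}}

```text
time_s: 28.7
eef_pos: [0.5543, -0.2526, 0.2041]
eef_rot: [0.22, 0.861, 0.442, 0.127]
wrist_force: [-1.2, -0.7, -0.0]
opening: 0.001
```

```bash
python3 -c "
from h import *
st()
"
```

```text
t 28.7 pos [ 0.5543 -0.2526  0.2041] q [-0.639 -0.017  1.966  0.05   0.68  -0.047] op 0.001 F [-1.2 -0.7 -0. ] tq [0.16 0.21 0.01]
 toolz [ 0.412 -0.267 -0.871] yaw_y -36.1 tilt 29.4 az -33.0
 tcp in dock mm [  1.8   2.6 134.8] tool z in dock [-0.077  0.017 -0.997]
```

Request:
{"api": "drive_tool", "payload": {"deltas": [[[-0.001, 0.001, -0.003], 0], [[0.001, -0.001, -0.003], 0], [[0.001, -0.001, -0.003], 0], [[0.001, -0.001, -0.002], 0]]}}

```text
time_s: 29.1
eef_pos: [0.5566, -0.2546, 0.1932]
eef_rot: [0.221, 0.86, 0.442, 0.127]
wrist_force: [-16.7, 12.8, 24.2]
opening: -0.0
```

```bash
python3 -c "
from h import *
st()
"
```

```text
t 29.1 pos [ 0.5566 -0.2546  0.1932] q [-0.64   0.006  1.969  0.053  0.654 -0.051] op -0.0 F [-16.7  12.8  24.2] tq [0.88 0.96 0.1 ]
 toolz [ 0.413 -0.267 -0.871] yaw_y -36.0 tilt 29.5 az -33.0
 tcp in dock mm [ -1.7   2.2 124. ] tool z in dock [-0.076  0.018 -0.997]
```

Request:
{"api": "drive_tool", "payload": {"deltas": [[[-0.004, 0.003, 0.008], 0], [[-0.008, 0.005, 0.0175], 0], [[-0.012, 0.008, 0.026], 0], [[-0.02, 0.02, 0.035], 0], [[-0.02, 0.035, 0.02], 0], [[-0.02, 0.035, 0.01], 0], [[-0.01, 0.03, 0], 0], [[0, 0, 0], 0], [[0, 0, 0], 0]]}}

```text
time_s: 30.0
eef_pos: [0.4575, -0.1153, 0.3166]
eef_rot: [0.222, 0.861, 0.44, 0.129]
wrist_force: [-0.7, -0.5, 0.1]
opening: -0.001
```

```bash
python3 -c "
from h import *
st()
shot('scene','s34.png')
crop('s34.png',180,230,330,380,5,'s34c.png')
shot('top','t34.png')
crop('t34.png',370,105,510,225,5,'t34c.png')
a=cv2.imread('pics/s32c.png').astype(int);b=cv2.imread('pics/s34c.png').astype(int)
print(np.abs(a-b).mean())
"
```

```text
t 30.0 pos [ 0.4575 -0.1153  0.3166] q [-0.46  -0.491  2.103 -0.067  1.014  0.187] op -0.001 F [-0.7 -0.5  0.1] tq [0.16 0.14 0.01]
 toolz [ 0.417 -0.27  -0.868] yaw_y -36.4 tilt 29.8 az -33.0
 tcp in dock mm [-66.7  59.7 316.2] tool z in dock [-0.071  0.018 -0.997]
2.3288337777777777
```

View pics/s34c.png

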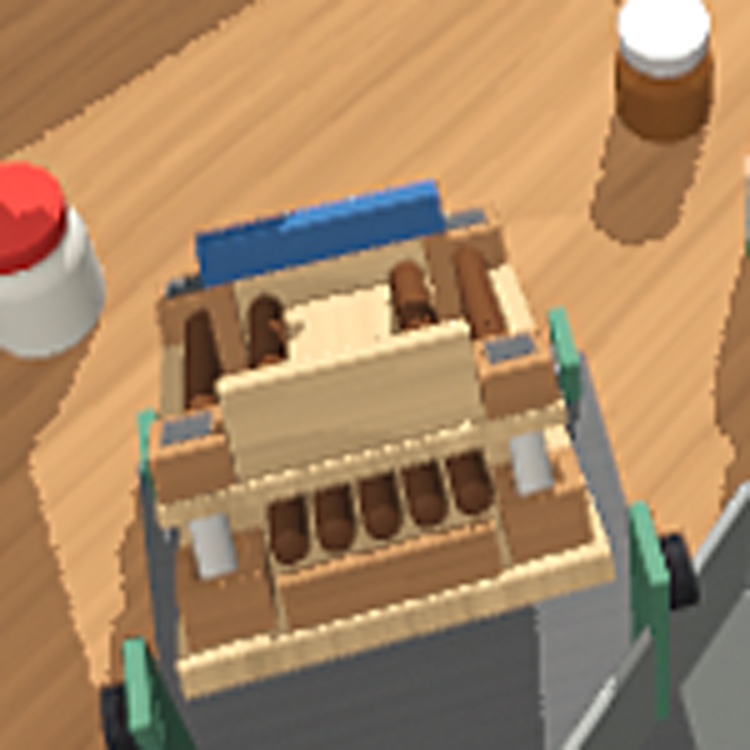

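View pics/t34.png

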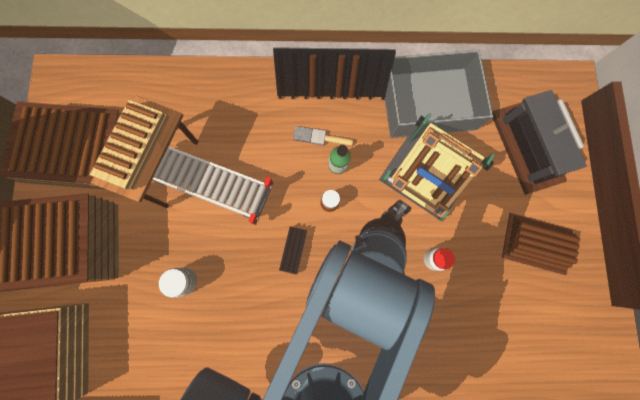

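View pics/t34c.png

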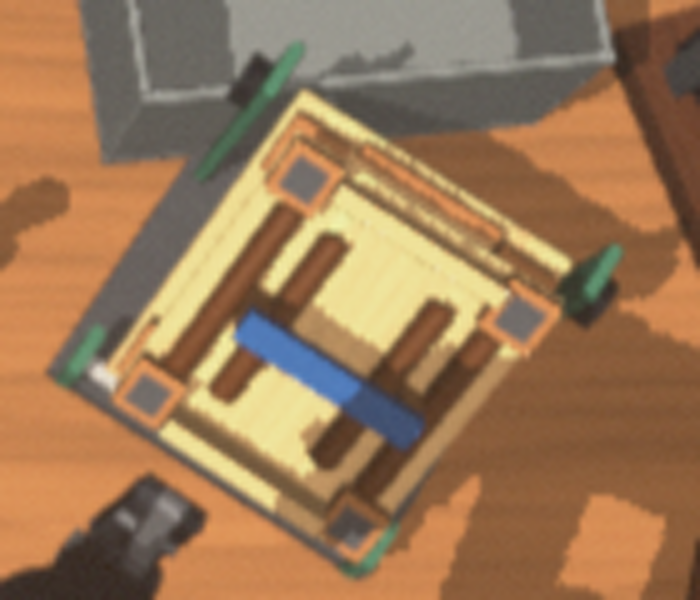

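```bash
python3 -c "
from h import *
print(hand_in())"
```

```text
the job is handed in; nothing more can be done
None
```

The job is done and handed in at about 30 s of the 64 s allowed; `hand_in()` gives no verdict.

- **Mould half:** it lies flat, grooves up, on a free spot of the bench at about (0.40, 0.08). Setting it down briefly peaked at 47 N at the wrist.
- **Drying frame to the stops:** I pulled it out by its end wall until the wrist felt about 14 N. I pressed it against the stops again by the blue bar, at about 9 N, just before lifting.
- **Tilting the frame:** the moves can't tilt the tool, so I leaned the frame's posts against the lower frame's upper edge and socket blocks. That brought the frame and gripper over to the slope, at 19 N or less. My first try, catching the posts in the socket mouths, slipped out harmlessly.
- **Stacking and letting go:** the posts went into the sockets, with a brief peak of about 53 N at the wrist as they bottomed. I then opened the gripper and backed off.

**Last checks**
- **Position:** the two-camera fit put the bar at x −1.3, y −1.4, z 113.3 mm in dock axes (home is 0, 0, 113). The post tips came out at z 3.4 to 5.3 mm, where the socket floor is 4.
- **Tilt:** the frame fitted at 33.2° against 33.8° for the lower frame, which is within what the camera fit can resolve.
- **Firmness:** a press of about 32 N on the bar, made after letting go, met firm resistance and I saw no shift of the frame afterwards. In that press the fingers met the bar about 2 mm higher than computed, which matches the stated calibration error.
- **Surroundings:** the last top picture shows the jar, bottle, tin, pot and brush where they started, and the arm clear of everything.

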